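# Unlock the platform drawer, pull it right out and put the salt pot away in it

### The arm

A 6-joint arm with a two-finger parallel gripper is mounted at the origin on the work surface. World frame = base frame: x ahead of the robot, y to its left, z up, the work surface at z = 0. Lengths are in m, angles in rad, forces in N, time in s.
With the tool pointing down it reaches from about 0.35 to 0.875 m from the base axis. Payload 4.2 kg.
Tool frame: the origin (TCP) lies midway between the tips of the shut fingers; the grasp point (between the pads) lies 19 mm behind it (grasp_offset is the distance from the TCP to the grasp point, in m); y points along the fingers, x is the direction in which the jaws open and shut, and the axes are right-handed (so a half turn about y gives the same grasp; the last joint's range is limited). The gripper opens to 87 mm and grips with 3 to 60 N. Pads are 19 mm wide; open, the fingers measure 117 mm over their backs; the gripper's body (75 mm by 190 mm) begins 51 mm behind the grasp point.
Start: joints at [1.599, 0.385, 0.008, 0, -1.194, -0.259], TCP at [0.143, 0.608, 0.184] pointing down, gripper open.
Joint ranges: [-3.14, 3.14], [-1.21, 2.06], [-1.07, 1.41], [-3.16, 2.05], [-2.99, -0.16], [-3.1, 3.1]. Speed limits (rad/s): [2.79, 2.79, 3.14, 3.14, 3.14, 3.14].

### API

Orientations are given as a rotation vector (axis times angle).
In Python, from workcell import observe, get_image, hand_in, find_in, regions_of, mark_of, grasp_offset gives the robot as it stands.
- The arm moves only by the tool servo_tool, never from a script. Its argument "series" is a list of rows, each an object with "translation": the shift along the tool's x, y, z in cm, a list of three; "rot": the turn, a rotation vector about the tool's x, y, z in degrees, a list of three; "claw": the opening, from 0 (shut) to 1 (fully open). In form: [{"translation": [x, y, z], "rot": [wx, wy, wz], "claw": claw}, ...]. A call has 1 to 12 rows; each row is the pose to reach, as a shift and turn from the pose commanded when the call began, along the tool's axes at that moment; what a row does not reach only later rows make up. A row lasts 1/8 s, in which the tool goes at most 62.5 mm and 10.7 degrees, less where a joint would pass 70% of its speed; a pose out of reach is approached as far as the arm can. A call with a gripper value outside its range is refused whole. The fingers move at their own pace and stop on an object; the grip force is fixed at half the most. Time passes only in rows, so rows that repeat a pose let the fingers close. It gives the time, the measured TCP pose, the force and the opening at its end, in the units of the state.
- observe(): the state, without advancing time (a new reading comes with each control period).
- get_image(name): name is "side" or "top"; returns a dict with "img" (420x560x3 uint8, blue, green, red), "range_z" (420x560 float32, m along the optical axis (not along the pixel's ray), 0 where there is no reading), "fx", "fy", "cx", "cy" (pixels), "D" ([k1, k2, p1, p2, k3] as OpenCV has them; the pictures are not rectified), "pose" (4x4, takes a point from camera to world coordinates). Camera axes: x right, y down, z forward; pixel columns grow to the right and rows downward; lengths in m; the calibration is good to about 2 mm. A picture is of the moment at which its call begins.
- hand_in(): hands the job in, once; it reports no verdict.
Trained networks look in the newest picture that a camera, given by its name, has taken for a name from the list of things; names that differ only in an ending like _2 or _b are one class to them, and where a whole thing is asked for, a point or a joint stands for the part that bears it (a point fixed in the world has none). Each returns a list of dicts, best first, with "confidence" (0 to 1); they miss things now and then, are a little off and sometimes report something else, mostly with a low value. They report only what shows in the picture. A call takes as long as a camera call. They do not tell look-alikes from the thing itself.
- find_in(target, camera): "rect" ([left, top, right, bottom] in pixels, round what is visible of it).
- regions_of(target, camera): "region" (420x560 bool, what is visible of it) and "rect" ([left, top, right, bottom] in pixels, round what is visible of it).
- mark_of(target, camera): "location" ([column, row] in pixels: a listed point, or the origin of a listed thing).
The state is a dict: "time": time; "joints": joint angles; "dq": joint speeds; "joint_torque": joint torques, N m; "tcp_pos": TCP position; "ee_rot": TCP orientation; "contact_force": force on the tool from outside, world axes, zero at the start; "moment": the same for the moment, N m; "grip_width": opening from 0.0 (shut) to 1.0 (fully open).
Only numpy, scipy, OpenCV 4.12 (cv2) and the standard library are available. Lean on these libraries where they do the work, as an engineer would, in place of code of your own. Each camera call takes 0.05 s, during which the arm holds its last target.

### The job

The salt is being put away: turn the brass knob counter-clockwise as far as it goes to unlock the teak platform's drawer, then pull the drawer out all the way to its stop. Then set the salt pot down upright on the drawer's floor, without dropping it or tipping it over, and let go, leaving the drawer fully out and the knob unlocked so that I can add the spices. Leave the kadai, plate, tumbler and masala tin where they are.

Things in the scene. Friction and masses are not known exactly. Their poses are not given: they have to be found in the camera images.
- platform: Teak platform, 240 mm deep (x) x 400 mm wide (y), teak top 105 mm above the table, fixed to it. Origin on the table under the centre of the front face (the face with the drawer); its x axis points into the platform, away from the drawer front, z up. A dark granite slab 20 mm thick (its top 125 mm above the table) covers the top from 65 mm behind the front face almost to the back. The drawer slides straight out along the platform's -x.
- lock_knob (a joint): Angle of the brass lock knob about its upright axis, rad. About 0 to 0.2 = locked (grip bar across, parallel to the drawer front); grows counter-clockwise seen from above to a hard stop at 1.4 rad (80 degrees), unlocked. The drawer is freed only past about 1.1, so turn it to the stop. Light friction (0.06 N m); stays where it is left.
- knob_grip (a point): Centre of the knob's upright grip bar, on the turning axis, 156 mm above the table: brass bar 60 mm long (this point's y axis), 14 mm thick (its x axis), 30 mm high (top 15 mm above this point), turning with the knob. Below it a stem 24 mm across. It stands on the right (-y) part of the teak strip at the front of the platform, 30 mm behind the front face.
- drawer (a joint): How far the drawer is out, m: 0 = shut, 0.11 = at its stop. About 2.5 N of sliding friction plus 6 N per m/s; stays where it is left; locked by the knob (about 8 mm of play while locked).
- handle (a point): Middle of the drawer's steel bar handle, moving with the drawer: round bar 12 mm thick and 120 mm long along the drawer front (y axis), 68 mm above the table, 45 mm in front of the wooden drawer front (whose top is 88 mm above the table). A finger fits behind it from above.
- drawer_spot (a point): Point on the drawer's inner floor, 55 mm behind the inner face of the drawer front, mid-width; moves with the drawer, axes as the platform's. With the drawer fully out it is the middle of the uncovered floor, 110 mm (x) by 220 mm (y). Floor 12 mm above the table; side walls rise 50 mm above the drawer's underside (56 mm above the table). A brass catch 10 mm long on the -y side wall rises to 86 mm above the table, about 18 mm farther along x than this point.
- salt_pot_mid (a point): Salt pot, white glazed ceramic with a blue band and blue lid (lid fixed on): 56 mm across, straight sides up to 46 mm, whole height 65 mm with the small lid knob (20 mm across, 8 mm high). This point lies on its axis, 32 mm above its underside; z up along the axis. About 0.25 kg. It starts on the table, to the left or right of the drawer, in front of the platform.
- salt_pot: The same salt pot; origin at the centre of its underside.
- kadai: Empty steel kadai, 150 mm across, 60 mm high, two loop handles, on the granite slab. Origin at centre of underside. Leave alone.
- plate: White melamine plate, 140 mm across, 18 mm high, on the granite slab. Origin at centre of underside. Leave alone.
- tumbler: Open steel tumbler, 66 mm across, 90 mm high, on the table in front of the platform, on the side of the drawer where the salt pot is not. Origin at centre of underside. Leave alone.
- masala_tin: Round steel masala tin, 124 mm across, 85 mm high, on the table right of the platform. Origin at centre of underside. Leave alone.
Not all that is in view belongs to the job. Leave any pink, purple or turquoise look-alike of the salt_pot alone.

How it is judged:
On the way, in this order (a step that is already met when the one before it is completed fails the run):
1. the knob is turned counter-clockwise to unlock (past 1.0 rad) (value of joint lock_knob above 1 rad), for 0.2 s.
2. the drawer is pulled out to its stop (within 5 mm) (value of joint drawer above 0.105 m), for 0.2 s.
3. the salt pot stands upright on the floor of the open drawer (x of salt_pot_mid in the frame of drawer_spot between -0.055 and 0.112 m and y of salt_pot_mid in the frame of drawer_spot between -0.09 and 0.09 m and z of salt_pot_mid in the frame of drawer_spot between 0.026 and 0.037 m and angle between salt_pot_mid's own z axis and vertical below 0.1 rad and value of joint drawer above 0.105 m), for 0.2 s.
At the end, for the whole second after the job is handed in: The salt pot stands released, at rest and upright (within 0.1 rad) on the drawer's floor, inside its walls (its middle 26 to 37 mm above the floor); the drawer is out to within 8 mm of its stop; the knob is still unlocked (over 1.0 rad) (x of salt_pot_mid in the frame of drawer_spot between -0.055 and 0.112 m and y of salt_pot_mid in the frame of drawer_spot between -0.09 and 0.09 m and z of salt_pot_mid in the frame of drawer_spot between 0.026 and 0.037 m and angle between salt_pot_mid's own z axis and vertical below 0.1 rad and linear speed of salt_pot below 0.02 m/s and value of joint drawer above 0.102 m and value of joint lock_knob above 1 rad and contact force between the fingers and salt_pot below 0.05 N); the robot touches nothing.
It fails at once if the salt pot is tipped over 0.6 rad (angle between salt_pot_mid's own z axis and vertical above 0.6 rad).
It fails at once if the salt pot is dropped (falls freely faster than 0.5 m/s, about 13 mm) (contact force between the fingers and salt_pot below 0.01 N and linear speed of salt_pot above 0.5 m/s).
It fails at once if the kadai, plate, tumbler or masala tin is shifted by more than 25 mm (distance of any of kadai, plate, tumbler, masala_tin from where it was at the start of the episode above 0.025 m).
It also fails if it takes over 67 s, if anything falls off the work surface, if the arm or the gripper's body presses on something with over 40 N, if the wrist force passes 120 N, or if a joint passes its speed limit or range.

## Working session

There is one attempt and no reset: what is moved stays moved. The work goes in short steps, Python scripts to look and compute and a tool call to move; the robot and the scene stay as the last step left them, time stands still between calls to the robot, and variables do not carry over. Pictures are saved under pics/ and viewed, and the job is handed in when it is done.

Besides the shell and the picture viewer there is one more tool, called after "Call:" as name([rows], argument=value, ...), one row to a line, values as JSON. servo_tool: Moves the arm, as the interface text tells. Its arguments: {"type":"object","properties":{"series":{"type":"array","items":{"type":"object","properties":{"translation":{"type":"array","items":{"type":"number"}},"rot":{"type":"array","items":{"type":"number"}},"claw":{"type":"number"}}}}},"required":["series"]}

```bash
ls; mkdir -p pics; cat > h.py <<'E'
import numpy as np, cv2
from scipy.spatial.transform import Rotation as R
from workcell import observe, get_image, hand_in, find_in, regions_of, mark_of, grasp_offset
def ray(im,u,v):
    K=np.array([[im['fx'],0,im['cx']],[0,im['fy'],im['cy']],[0,0,1]])
    p=cv2.undistortPoints(np.array([[[u,v]]],float),K,np.array(im['D'],float))[0,0]
    return np.array([p[0],p[1],1.])
def px2w(im,u,v,z=None):
    """z given: intersect with plane of height z ; else use depth"""
    d=ray(im,u,v); T=np.array(im['pose'])
    if z is None:
        r=im['range_z'][int(round(v)),int(round(u))]; return T[:3,:3]@(d*r)+T[:3,3]
    w=T[:3,:3]@d; return T[:3,3]+w*(z-T[2,3])/w[2]
def cloud(im):
    h,w=im['range_z'].shape
    K=np.array([[im['fx'],0,im['cx']],[0,im['fy'],im['cy']],[0,0,1]])
    uv=np.stack(np.meshgrid(np.arange(w),np.arange(h)),-1).reshape(-1,1,2).astype(float)
    p=cv2.undistortPoints(uv,K,np.array(im['D'],float))[:,0]
    P=np.c_[p,np.ones(len(p))]*im['range_z'].reshape(-1,1)
    T=np.array(im['pose']); W=P@T[:3,:3].T+T[:3,3]
    W[im['range_z'].ravel()<=0]=np.nan
    return W.reshape(h,w,3)
E
python3 - <<'E'
from h import *
np.set_printoptions(precision=4,suppress=True)
s=observe(); print(s); print(grasp_offset)
for c in('top','side'):
    im=get_image(c); cv2.imwrite(f'pics/{c}0.png',im['img']); print(c,im['pose'],im['fx'],im['D'])
    for n in ['platform','lock_knob','knob_grip','handle','drawer_spot','salt_pot_mid','salt_pot','kadai','plate','tumbler','masala_tin']:
        print(n,[(np.round(m['location'],1).tolist(),round(m['confidence'],2)) for m in mark_of(n,c)][:4])
E
```

```text
pics
{'time': 0.0, 'joints': array([ 1.5986,  0.3855,  0.0066, -0.0005, -1.194 , -0.2586]), 'dq': array([ 0.0004,  0.0008, -0.0007, -0.0001, -0.0004,  0.0003]), 'joint_torque': array([ -0.0001, -39.0669,  18.7406,   4.2201,   0.0109,  -0.0002]), 'tcp_pos': array([0.1428, 0.6077, 0.183 ]), 'ee_rot': array([-1.0927,  1.3764, -1.3789]), 'contact_force': array([-0.4067, -0.2454, -0.1572]), 'moment': array([-0.043 ,  0.0037,  0.0576]), 'grip_width': 1.0001607767634744}
0.0187
top [[ 0.0195 -0.979   0.203   0.3199]
 [-0.9998 -0.02   -0.      0.0602]
 [ 0.0041 -0.2029 -0.9792  1.4178]
 [ 0.      0.      0.      1.    ]] 490.6716797943024 [-0.1488  0.      0.      0.      0.    ]
platform [([279.8, 214.0], 0.88)]Traceback (most recent call last):
  File "<stdin>", line 7, in <module>
ValueError: it knows: drawer_spot, handle, kadai, knob_grip, masala_tin, plate, platform, salt_pot, salt_pot_mid, tumbler
```

```bash
python3 - <<'E'
from h import *
np.set_printoptions(precision=4,suppress=True)
for c in('top','side'):
    im=get_image(c); cv2.imwrite(f'pics/{c}0.png',im['img']); print(c,im['pose'].tolist(),im['fx'])
    for n in ['platform','knob_grip','handle','drawer_spot','salt_pot_mid','salt_pot','kadai','plate','tumbler','masala_tin']:
        z={'knob_grip':.156,'handle':.068,'drawer_spot':.012,'salt_pot_mid':.032,'kadai':.125,'plate':.125}.get(n,0)
        print(n,[(np.round(m['location'],1).tolist(),round(m['confidence'],2),px2w(im,*m['location'],z)) for m in mark_of(n,c)][:4])
E
```

```text
top [[0.01954382240268655, -0.9789895930521446, 0.20297146523954765, 0.3199092151177393], [-0.9998006232081751, -0.0199677778414829, -4.099534436160179e-05, 0.06019349710851655], [0.004093023141557147, -0.2029301962342466, -0.9791846519517619, 1.4178376472833727], [0.0, 0.0, 0.0, 1.0]] 490.6716797943024
platform [([278.9, 211.9], 0.79, array([0.6399, 0.0779, 0.    ]))]
knob_grip [([317.9, 193.8], 0.59, array([ 0.6562, -0.0267,  0.156 ]))]
handle [([278.2, 231.4], 0.71, array([0.5686, 0.0778, 0.068 ]))]
drawer_spot [([282.9, 196.7], 0.63, array([0.6835, 0.0669, 0.012 ])), ([321.4, 191.9], 0.55, array([ 0.7006, -0.047 ,  0.012 ]))]
salt_pot_mid [([155.2, 246.0], 0.89, array([0.525 , 0.4319, 0.032 ])), ([157.5, 208.7], 0.83, array([0.6353, 0.433 , 0.032 ])), ([185.9, 268.1], 0.75, array([0.4635, 0.3387, 0.032 ])), ([223.8, 288.7], 0.6, array([0.408 , 0.2279, 0.032 ]))]
salt_pot [([189.9, 267.1], 0.84, array([0.4701, 0.3335, 0.    ])), ([156.0, 243.5], 0.73, array([0.5372, 0.4386, 0.    ])), ([280.8, 212.5], 0.72, array([0.6382, 0.0722, 0.    ])), ([221.9, 291.1], 0.69, array([0.403, 0.2
[... 1078 characters left out ...]
, 0.4336, 0.032 ])), ([314.7, 305.4], 0.76, array([0.4168, 0.2341, 0.032 ])), ([226.9, 350.5], 0.73, array([0.5381, 0.4265, 0.032 ]))]
salt_pot [([196.0, 341.0], 0.96, array([0.6246, 0.4353, 0.    ])), ([279.6, 335.2], 0.86, array([0.4609, 0.3273, 0.    ])), ([236.6, 359.8], 0.82, array([0.5172, 0.4252, 0.    ])), ([246.6, 313.6], 0.66, array([0.5585, 0.3186, 0.    ]))]
kadai [([204.1, 204.4], 0.67, array([0.7816, 0.1592, 0.125 ]))]
plate [([243.2, 170.2], 0.95, array([ 0.7629, -0.0005,  0.125 ])), ([245.3, 311.0], 0.44, array([0.5219, 0.3615, 0.125 ]))]
tumbler [([343.8, 190.9], 0.6, array([ 0.5151, -0.1792,  0.    ]))]
masala_tin [([322.9, 159.2], 0.76, array([ 0.6368, -0.2841,  0.    ]))]
```

View pics/top0.png

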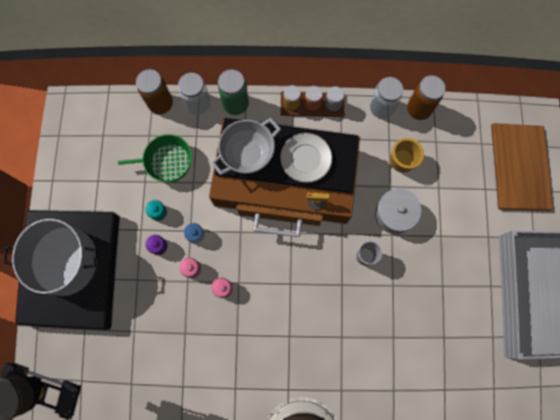

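```bash
sleep 0.5
```

```text
(no output)
```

View pics/side0.png

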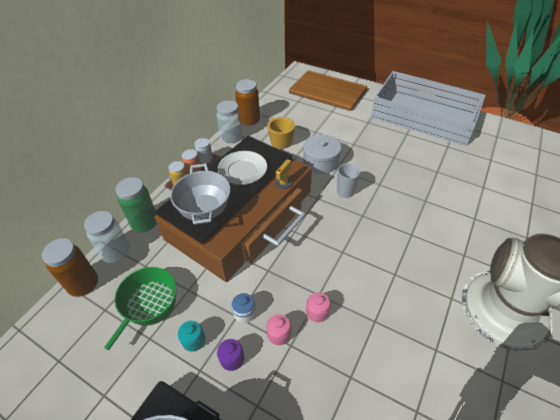

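```bash
python3 - <<'E'
from h import *
np.set_printoptions(precision=4,suppress=True)
ims={}
for c in('top','side'):
    im=get_image(c);ims[c]=im; W=cloud(im); bgr=im['img']; hsv=cv2.cvtColor(bgr,cv2.COLOR_BGR2HSV)
    for n in ['salt_pot','handle','knob_grip','platform']:
        rs=regions_of(n,c)
        for r in rs[:7]:
            m=r['region']; P=W[m]; P=P[~np.isnan(P[:,0])]
            hs=np.median(hsv[m],0)
            print(c,n,round(r['confidence'],2),np.round(r['rect']),'hsv',hs,'med',np.median(P,0),'min',np.percentile(P,2,0),'max',np.percentile(P,98,0),m.sum())
def crop(im,x0,y0,x1,y1,w): 
    k=im['img'][y0:y1,x0:x1]; return cv2.resize(k,None,fx=w/(x1-x0),fy=w/(x1-x0),interpolation=cv2.INTER_CUBIC)
a=crop(ims['top'],130,180,370,310,780); cv2.imwrite('pics/ctop0.png',a)
a=crop(ims['side'],150,130,350,280,780)[:600]; cv2.imwrite('pics/cside0.png',a)
a=crop(ims['side'],210,270,350,370,500); cv2.imwrite('pics/cpot0.png',a)
E
```

```text
top salt_pot 0.86 [144. 196. 164. 221.] hsv [ 90. 225. 121.] med [0.628  0.4323 0.0551] min [0.6053 0.4119 0.0036] max [0.6576 0.4647 0.0686] 363
top salt_pot 0.71 [183. 220. 205. 244.] hsv [106. 136. 121.] med [0.5608 0.3174 0.0555] min [0.5386 0.2939 0.0137] max [0.5875 0.3443 0.0673] 340
top salt_pot 0.69 [212. 281. 232. 298.] hsv [170. 119. 194.] med [0.4089 0.2307 0.0557] min [0.3862 0.2088 0.0266] max [0.4355 0.2558 0.0668] 309
top salt_pot 0.59 [178. 256. 200. 280.] hsv [170.  118.  186.5] med [0.462  0.3237 0.055 ] min [0.4379 0.3001 0.0017] max [0.4897 0.355  0.067 ] 372
top salt_pot 0.58 [145. 234. 169. 255.] hsv [139. 166. 119.] med [0.5254 0.4243 0.0552] min [0.502  0.4038 0.0085] max [0.551  0.4535 0.0678] 351
top handle 0.75 [238. 205. 324. 235.] hsv [ 13. 165. 106.] med [0.6135 0.0816 0.0757] min [ 0.5618 -0.0343  0.0019] max [0.6452 0.1892 0.0925] 1341
top knob_grip 0.54 [304. 188. 329. 205.] hsv [ 19. 176. 124.] med [ 0.6454 -0.0247  0.1646] min [ 0.637  -0.053   0.1029] max [0.6749 0.0045 0.176 ] 241
top platform 0.75 [208. 117. 360. 236.] hsv [ 13.  154.5  59. ] me
[... 720 characters left out ...]
[106.  97. 153.] med [0.5562 0.3302 0.0549] min [0.536  0.3011 0.0016] max [0.5858 0.3482 0.0665] 602
side handle 0.87 [240. 192. 305. 263.] hsv [14. 96. 81.] med [0.6131 0.0914 0.0731] min [ 0.5609 -0.0348  0.0128] max [0.6659 0.1939 0.0918] 1716
side handle 0.7 [276. 158. 292. 185.] hsv [ 21. 143. 113.] med [ 0.6413 -0.0194  0.1595] min [ 0.6349 -0.052   0.1175] max [0.6535 0.0028 0.1743] 231
side knob_grip 0.57 [278. 158. 292. 183.] hsv [ 21. 139. 102.] med [ 0.6411 -0.02    0.1595] min [ 0.6348 -0.0517  0.1201] max [0.6515 0.0025 0.1745] 212
side platform 0.78 [155. 138. 311. 283.] hsv [13. 97. 77.] med [0.6774 0.1307 0.1062] min [ 0.5759 -0.1219  0.0101] max [0.863  0.2689 0.146 ] 10130
```

```bash
sleep 3
```

```text
(no output)
```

View pics/ctop0.png

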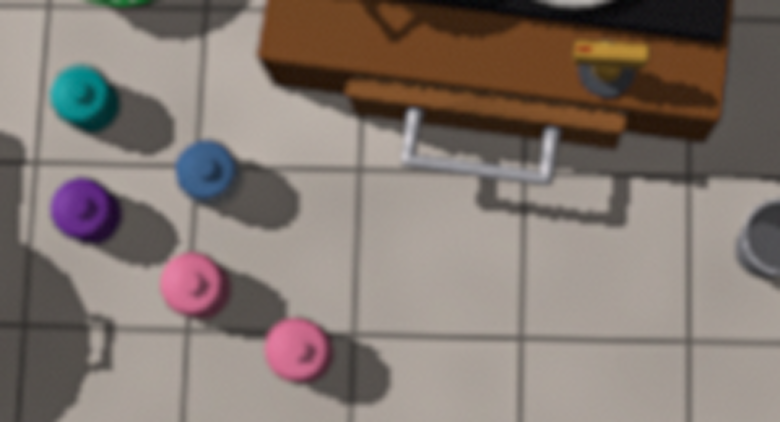

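View pics/cside0.png

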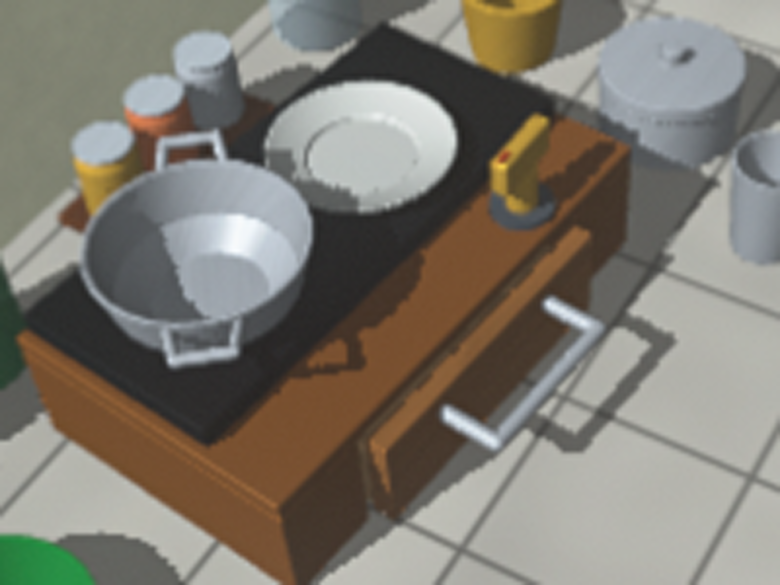

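View pics/cpot0.png

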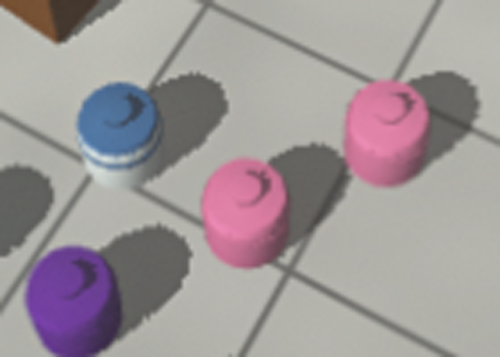

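```bash
python3 - <<'E'
from h import *
np.set_printoptions(precision=4,suppress=True)
for c in('top','side'):
    im=get_image(c); W=cloud(im); hsv=cv2.cvtColor(im['img'],cv2.COLOR_BGR2HSV)
    m=np.zeros(W.shape[:2],bool)
    for r in regions_of('platform',c)[:1]: m=r['region']
    m=cv2.dilate(m.astype(np.uint8),np.ones((5,5)))>0
    P=W[m&(W[...,2]>.098)&(W[...,2]<.13)][:,:2]
    r=cv2.minAreaRect((P*1000).astype(np.float32)); print(c,'plat',r, len(P))
    # handle bar: z 0.055..0.078, x<0.6
    b=W[(W[...,2]>.05)&(W[...,2]<.078)&(W[...,0]>.54)&(W[...,0]<.583)&(W[...,1]<.2)&(W[...,1]>-.05)]
    v=cv2.fitLine((b[:,:2]*1000).astype(np.float32),cv2.DIST_HUBER,0,.01,.01).ravel(); print('handle n',len(b),v, b.min(0),b.max(0),b.mean(0), np.degrees(np.arctan2(v[0],-v[1])))
    k=W[(W[...,2]>.145)&(W[...,2]<.18)&(W[...,0]>.62)&(W[...,0]<.69)&(W[...,1]<.03)&(W[...,1]>-.08)]
    v=cv2.fitLine((k[:,:2]*1000).astype(np.float32),cv2.DIST_HUBER,0,.01,.01).ravel(); print('knob n',len(k),v,k.min(0),k.max(0),k.mean(0))
    kt=k[k[:,2]>.167]; r=cv2.minAreaRect((kt[:,:2]*1000).astype(np.float32)); print('knobtop',r,len(kt), kt[:,2].mean())
    q=W[(W[...,2]>.04)&(W[...,2]<.08)&(abs(W[...,0]-.56)<.06)&(abs(W[...,1]-.32)<.06)]
    print('pot',cv2.minEnclosingCircle((q[:,:2]*1000).astype(np.float32)))
    q=q[(q[:,2]>.061)]; print('lidknob',len(q),q.mean(0))
E
```

```text
top plat ((632.6425170898438, 75.18412780761719), (241.9995574951172, 7.3575263023376465), 83.43627166748047) 200
handle n 222 [  0.0859   0.9963 567.7473  82.4541] [0.5548 0.0168 0.0612] [0.5819 0.1484 0.0778] [0.5682 0.0777 0.0724] 175.07246
knob n 163 [  0.04     0.9992 645.2639 -23.2589] [ 0.6387 -0.0528  0.1453] [0.6555 0.0053 0.1772] [ 0.6464 -0.024   0.1661]
knobtop ((648.1905517578125, -24.479707717895508), (55.465904235839844, 13.629179000854492), 88.70545196533203) 104 0.17084273378350842
pot ((565.5525512695312, 319.6309814453125), 28.366052627563477)
lidknob 46 [0.5647 0.3195 0.065 ]
side plat ((746.2841796875, 60.964599609375), (401.9522705078125, 241.46697998046875), 83.3271255493164) 6186
handle n 226 [  0.095    0.9955 565.5062  86.7983] [0.5526 0.0159 0.0634] [0.5827 0.1477 0.0779] [0.5663 0.0796 0.0737] 174.5479
knob n 179 [  0.0904   0.9959 642.1234 -23.4948] [ 0.6379 -0.0565  0.1456] [0.6536 0.0043 0.1751] [ 0.6437 -0.0215  0.164 ]
knobtop ((646.2669067382812, -26.42246437072754), (60.36384201049805, 14.659354209899902), 88.6619644165039) 90 0.17189105134512803
pot ((562.912353515625, 321.57708740234375), 27.89131736755371)
lidknob 57 [0.5632 0.32   0.0651]
```

```bash
cat >> h.py <<'E'
def go(yaw,pos,s=None):
    """tool shift (cm) / turn (deg) to reach TCP pos, pointing down (tool y=-z), tool x at world yaw deg"""
    s=s or observe(); R0=R.from_rotvec(s['ee_rot']).as_matrix()
    a=np.radians(yaw); x=np.array([np.cos(a),np.sin(a),0]); y=np.array([0,0,-1.]); Rt=np.c_[x,y,np.cross(x,y)]
    d=R0.T@(np.array(pos)-s['tcp_pos'])*100; w=np.degrees(R.from_matrix(R0.T@Rt).as_rotvec())
    return np.round(d,2),np.round(w,1)
def yaw():
    R0=R.from_rotvec(observe()['ee_rot']).as_matrix(); return np.degrees(np.arctan2(R0[1,0],R0[0,0]))
O=np.array([.6271,.0749]); A=np.radians(-6.65); X=np.array([np.cos(A),np.sin(A)]); Y=np.array([-np.sin(A),np.cos(A)])
def loc(x,y,z): return np.r_[O+x*X+y*Y,z]
E
python3 - <<'E'
from h import *
np.set_printoptions(precision=4,suppress=True)
print(R.from_rotvec(observe()['ee_rot']).as_matrix(), yaw())
for yw in(-1.3,178.7): print(go(yw,[.647,-.0255,.26]),go(yw,[.647,-.0255,.147]))
E
```

```text
[[-0.2287  0.      0.9735]
 [-0.9735 -0.     -0.2287]
 [ 0.     -1.      0.    ]] -103.22331040548258
(array([50.18, -7.59, 63.57]), array([  -0. , -101.9,    0. ])) (array([50.18,  3.71, 63.57]), array([  -0. , -101.9,    0. ]))
(array([50.18, -7.59, 63.57]), array([-0. , 78.1, -0. ])) (array([50.18,  3.71, 63.57]), array([-0. , 78.1, -0. ]))
```

Call:
servo_tool([
  {"translation":[5,-6,6],"rot":[0,8,0],"claw":0.5},
  {"translation":[10,-8,12],"rot":[0,16,0],"claw":0.5},
  {"translation":[14,-10,18],"rot":[0,24,0],"claw":0.5},
  {"translation":[18,-10,23],"rot":[0,32,0],"claw":0.5},
  {"translation":[22,-10,28],"rot":[0,39,0],"claw":0.5},
  {"translation":[26,-10,33],"rot":[0,46,0],"claw":0.5},
  {"translation":[30,-10,38],"rot":[0,53,0],"claw":0.5},
  {"translation":[34,-10,43],"rot":[0,60,0],"claw":0.5},
  {"translation":[38,-10,48],"rot":[0,67,0],"claw":0.5},
  {"translation":[42,-10,53],"rot":[0,74,0],"claw":0.5},
  {"translation":[46,-10,58],"rot":[0,78,0],"claw":0.5},
  {"translation":[50.2,-10,63.6],"rot":[0,78,0],"claw":0.5},
])

```text
time: 3.4
tcp_pos: [0.5969, 0.0359, 0.2843]
ee_rot: [-0.025, -2.211, 2.211]
contact_force: [0.2, 1.0, 0.9]
grip_width: 0.496
```

```bash
python3 - <<'E'
from h import *
np.set_printoptions(precision=4,suppress=True)
s=observe(); print(s['joints'],yaw()); print(go(178.7,[.647,-.0255,.2]))
E
```

```text
[ 0.3306  0.2882  0.1143  0.     -1.3962 -0.3524] 178.7554450986127
(array([-5.14,  8.43,  6.03]), array([ 0. ,  0.1, -0. ]))
```

Call:
servo_tool([
  {"translation":[-2,2,2],"rot":[0,0,0],"claw":0.5},
  {"translation":[-4,4,4.5],"rot":[0,0,0],"claw":0.5},
  {"translation":[-5.1,7,6],"rot":[0,0,0],"claw":0.5},
  {"translation":[-5.1,8.4,6],"rot":[0,0,0],"claw":0.5},
  {"translation":[-5.1,8.4,6],"rot":[0,0,0],"claw":0.5},
])

```text
time: 4.03
tcp_pos: [0.6448, -0.0232, 0.199]
ee_rot: [-0.021, -2.209, 2.21]
contact_force: [-0.7, 0.0, -0.6]
grip_width: 0.499
```

```bash
python3 - <<'E'
from h import *
np.set_printoptions(precision=4,suppress=True)
s=observe(); print(s['time'],s['tcp_pos'],s['dq'],yaw()); print(go(178.7,[.647,-.0255,.147]))
im=get_image('side'); k=im['img'][110:230,210:370]; cv2.imwrite('pics/s1.png',cv2.resize(k,None,fx=4.5,fy=4.5,interpolation=cv2.INTER_CUBIC))
E
```

```text
4.025 [ 0.6448 -0.0232  0.199 ] [ 0.0117 -0.0288  0.0404  0.0156 -0.0088  0.002 ] 178.78793750082872
(array([-0.24,  5.2 ,  0.23]), array([-0. ,  0.1,  0.1]))
```

```bash
sleep 3
```

```text
(no output)
```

View pics/s1.png

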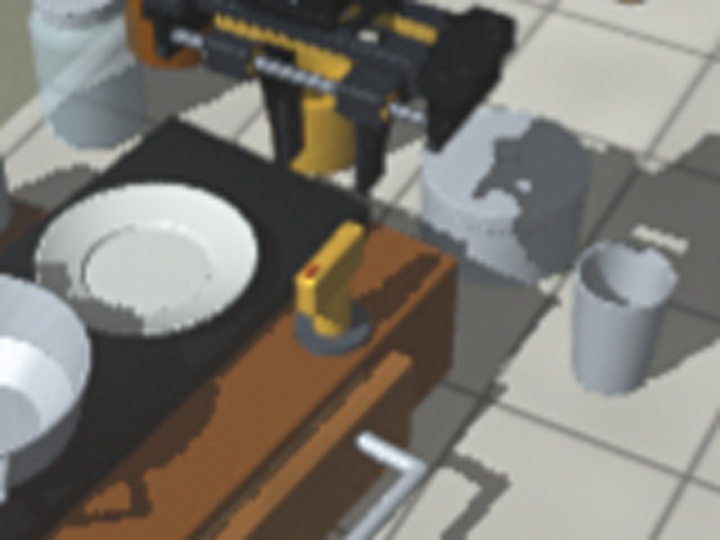

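```bash
python3 - <<'E'
from h import *
np.set_printoptions(precision=4,suppress=True)
for c in ('side','top'):
    im=get_image(c); T=np.linalg.inv(im['pose']); K=np.array([[im['fx'],0,im['cx']],[0,im['fy'],im['cy']],[0,0,1]])
    pj=lambda p: cv2.projectPoints(np.array([p],float),cv2.Rodrigues(T[:3,:3])[0],T[:3,3],K,np.array(im['D'],float))[0].ravel()
    s=observe(); print(pj(s['tcp_pos']),pj([.647,-.0255,.171]))
    W=cloud(im)
    b=W[(abs(W[...,0]-.645)<.1)&(abs(W[...,1]+.025)<.06)&(W[...,2]>.18)]
    for z in np.arange(.18,.26,.01):
        q=b[(b[:,2]>z)&(b[:,2]<z+.01)]
        if len(q): print(c,round(z,3),len(q),q.min(0),q.max(0))
    k=W[(W[...,2]>.145)&(W[...,2]<.18)&(W[...,0]>.62)&(W[...,0]<.69)&(W[...,1]<.03)&(W[...,1]>-.08)]
    print(k.min(0),k.max(0))
E
```

```text
[282.448 158.188] [282.7639 166.0229]
side 0.24 38 [ 0.6138 -0.035   0.2402] [ 0.6764 -0.0107  0.2499]
side 0.25 46 [ 0.6142 -0.0343  0.25  ] [ 0.6785 -0.0097  0.2597]
side 0.26 43 [ 0.6129 -0.0318  0.26  ] [ 0.677  -0.0099  0.2699]
[ 0.6349 -0.0567  0.1452] [0.6537 0.0048 0.1752]
[317.5512 192.9796] [317.8385 195.7167]Traceback (most recent call last):
  File "<stdin>", line 13, in <module>
    return umr_minimum(a, axis, None, out, keepdims, initial, where)
ValueError: zero-size array to reduction operation minimum which has no identity
```

```bash
python3 - <<'E'
from h import *
np.set_printoptions(precision=3,suppress=True)
im=get_image('side'); W=cloud(im)
for v in range(132,160,2):
    print(v,[ (round(float(W[v,u,0]),3),round(float(W[v,u,1]),3),round(float(W[v,u,2]),3)) for u in (270,273,276,288,291,294)])
k=im['img'][110:185,240:330]; cv2.imwrite('pics/s2.png',cv2.resize(k,None,fx=8,fy=8,interpolation=cv2.INTER_NEAREST))
E
```

```text
132 [(0.675, -0.013, 0.283), (0.669, -0.017, 0.283), (0.668, -0.03, 0.274), (0.609, 0.013, 0.324), (0.602, 0.013, 0.327), (0.593, 0.014, 0.331)]
134 [(0.675, -0.013, 0.277), (0.667, -0.013, 0.28), (0.666, -0.027, 0.27), (0.609, 0.014, 0.319), (0.602, 0.013, 0.321), (0.593, 0.015, 0.326)]
136 [(0.676, -0.014, 0.269), (0.67, -0.018, 0.269), (0.668, -0.03, 0.261), (0.625, -0.014, 0.288), (0.6, 0.016, 0.318), (0.593, 0.015, 0.32)]
138 [(0.676, -0.014, 0.263), (0.668, -0.015, 0.266), (0.668, -0.029, 0.256), (0.625, -0.014, 0.282), (0.615, -0.011, 0.288), (0.611, -0.021, 0.282)]
140 [(0.676, -0.013, 0.258), (0.668, -0.015, 0.259), (0.667, -0.028, 0.25), (0.623, -0.012, 0.278), (0.614, -0.011, 0.282), (0.611, -0.021, 0.276)]
142 [(0.676, -0.013, 0.251), (0.668, -0.014, 0.253), (0.669, -0.03, 0.242), (0.77, -0.28, 0.027), (0.614, -0.01, 0.277), (0.616, -0.029, 0.263)]
144 [(0.675, -0.011, 0.246), (0.668, -0.014, 0.247), (0.805, -0.257, 0.021), (0.625, -0.015, 0.263), (0.615, -0.012, 0.268), (0.615, -0.028, 0.257)]
146 [(0.749, -0.127, 0.127), (0.743, -0.136, 0.123), (0.806, -0.257, 0.011), (
[... 252 characters left out ...]
33, -0.118, 0.125), (0.722, -0.118, 0.129), (0.625, -0.014, 0.244), (0.615, -0.013, 0.249), (0.746, -0.28, -0.0)]
152 [(0.735, -0.104, 0.126), (0.726, -0.106, 0.128), (0.719, -0.112, 0.127), (0.759, -0.26, 0.0), (0.749, -0.264, 0.002), (0.741, -0.27, 0.0)]
154 [(0.731, -0.097, 0.126), (0.723, -0.102, 0.125), (0.716, -0.107, 0.124), (0.684, -0.122, 0.126), (0.743, -0.252, 0.004), (0.736, -0.26, 0.001)]
156 [(0.725, -0.088, 0.127), (0.719, -0.094, 0.125), (0.71, -0.096, 0.127), (0.679, -0.114, 0.126), (0.673, -0.12, 0.124), (0.731, -0.251, 0.001)]
158 [(0.722, -0.081, 0.126), (0.715, -0.088, 0.124), (0.705, -0.088, 0.128), (0.674, -0.105, 0.128), (0.671, -0.117, 0.119), (0.725, -0.241, 0.002)]
```

```bash
sleep 3
```

```text
(no output)
```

View pics/s2.png

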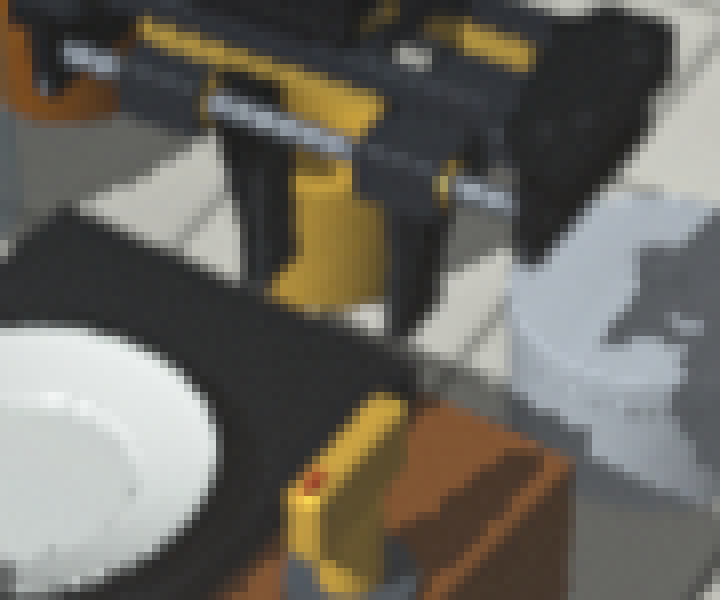

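```bash
python3 - <<'E'
from h import *
np.set_printoptions(precision=3,suppress=True)
s=observe(); print(s['time'],s['tcp_pos'],s['joints'],s['grip_width'])
im=get_image('side'); W=cloud(im)
# full profile in vertical cylinder around TCP
m=(abs(W[...,0]-.645)<.13)&(abs(W[...,1]+.025)<.13)&(W[...,2]>.19)
for z in np.arange(.19,.5,.01):
    q=W[m&(W[...,2]>=z)&(W[...,2]<z+.01)]
    if len(q): print(round(z,3),len(q),q.min(0)[:2],q.max(0)[:2])
im=get_image('top'); cv2.imwrite('pics/t2.png',cv2.resize(im['img'][80:300,200:440],None,fx=3,fy=3))
E
```

```text
4.225 [ 0.646 -0.023  0.202] [ 0.215  0.409  0.091  0.    -1.249 -0.235] 0.49861015125206704
0.24 36 [ 0.615 -0.032] [ 0.676 -0.011]
0.25 45 [ 0.614 -0.035] [ 0.678 -0.009]
0.26 44 [ 0.614 -0.034] [ 0.676 -0.011]
0.27 47 [ 0.612 -0.033] [ 0.679 -0.01 ]
0.28 44 [ 0.609 -0.031] [ 0.681 -0.011]
0.29 37 [ 0.608 -0.035] [ 0.682 -0.01 ]
0.3 13 [ 0.671 -0.033] [ 0.684 -0.011]
0.31 106 [ 0.557 -0.057] [0.733 0.016]
0.32 274 [ 0.558 -0.049] [0.732 0.017]
0.33 345 [ 0.551 -0.055] [0.738 0.017]
0.34 297 [ 0.549 -0.052] [0.738 0.017]
0.35 638 [ 0.548 -0.057] [0.741 0.018]
0.36 155 [ 0.627 -0.045] [0.696 0.005]
0.37 122 [ 0.627 -0.047] [0.694 0.003]
0.38 115 [ 0.627 -0.041] [0.687 0.003]
0.39 28 [ 0.628 -0.024] [0.679 0.012]
0.4 61 [ 0.628 -0.004] [0.671 0.017]
0.41 120 [ 0.607 -0.032] [0.667 0.017]
0.42 161 [ 0.608 -0.045] [0.66  0.018]
0.43 42 [ 0.606 -0.022] [0.651 0.015]
0.44 35 [ 0.606 -0.01 ] [0.636 0.018]
```

```bash
sleep 3
```

```text
(no output)
```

View pics/t2.png

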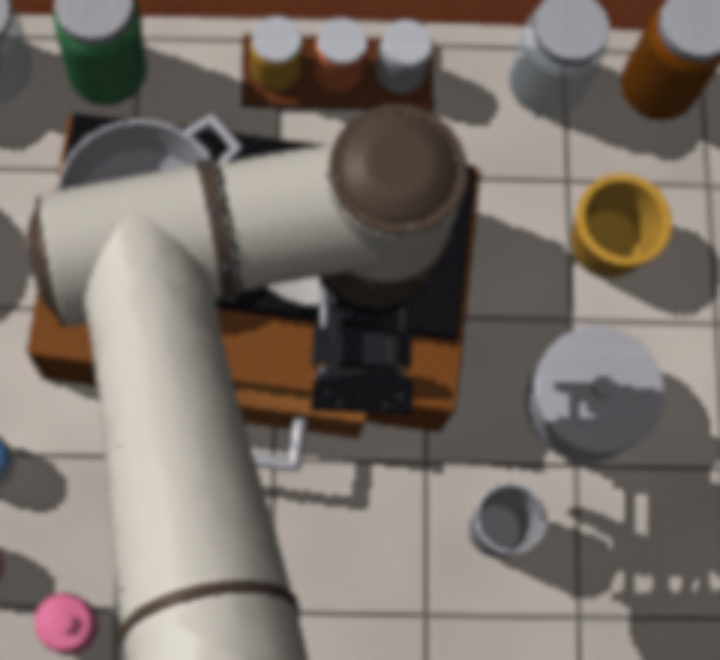

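Call:
servo_tool([
  {"translation":[-0.1,2.5,0.2],"rot":[0,0,0],"claw":0.5},
  {"translation":[-0.1,4.5,0.2],"rot":[0,0,0],"claw":0.5},
  {"translation":[-0.1,5.5,0.2],"rot":[0,0,0],"claw":0.5},
  {"translation":[-0.1,5.5,0.2],"rot":[0,0,0],"claw":0.5},
])

```text
time: 4.82
tcp_pos: [0.6464, -0.0253, 0.1449]
ee_rot: [-0.023, -2.21, 2.211]
contact_force: [-0.6, -0.2, 0.9]
grip_width: 0.5
```

```bash
cat >> h.py <<'E'
def prof(c='side',r=.08,zmin=.12):
    s=observe(); im=get_image(c); W=cloud(im); t=s['tcp_pos']
    m=(abs(W[...,0]-t[0])<r)&(abs(W[...,1]-t[1])<r)&(W[...,2]>zmin)
    for z in np.arange(zmin,t[2]+.1,.01):
        q=W[m&(W[...,2]>=z)&(W[...,2]<z+.01)]
        if len(q): print(round(z,3),len(q),q.min(0)[:2],q.max(0)[:2])
    return im,W
def save(im,name,x0,y0,x1,y1,f): cv2.imwrite('pics/'+name,cv2.resize(im['img'][y0:y1,x0:x1],None,fx=f,fy=f,interpolation=cv2.INTER_CUBIC))
E
python3 - <<'E'
from h import *
np.set_printoptions(precision=3,suppress=True)
s=observe(); print(s['time'],s['tcp_pos'],s['contact_force'],yaw())
im,W=prof(); save(im,'s3.png',230,110,330,200,7)
E
```

```text
4.825 [ 0.646 -0.025  0.145] [-0.599 -0.157  0.86 ] 178.79328281762807
0.12 456 [ 0.634 -0.105] [0.726 0.055]
0.13 123 [ 0.635 -0.044] [0.726 0.051]
0.14 123 [ 0.633 -0.051] [0.726 0.054]
0.15 35 [ 0.638 -0.041] [0.653 0.004]
0.16 38 [ 0.638 -0.041] [0.652 0.004]
0.17 72 [ 0.638 -0.056] [0.654 0.003]
0.18 17 [ 0.616 -0.037] [ 0.675 -0.013]
0.19 44 [ 0.615 -0.038] [ 0.677 -0.013]
0.2 39 [ 0.614 -0.036] [ 0.677 -0.012]
0.21 39 [ 0.613 -0.036] [ 0.679 -0.013]
0.22 37 [ 0.611 -0.035] [ 0.678 -0.013]
0.23 32 [ 0.61  -0.036] [ 0.682 -0.012]
0.24 13 [ 0.672 -0.039] [ 0.684 -0.014]
```

```bash
sleep 3
```

```text
(no output)
```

View pics/s3.png

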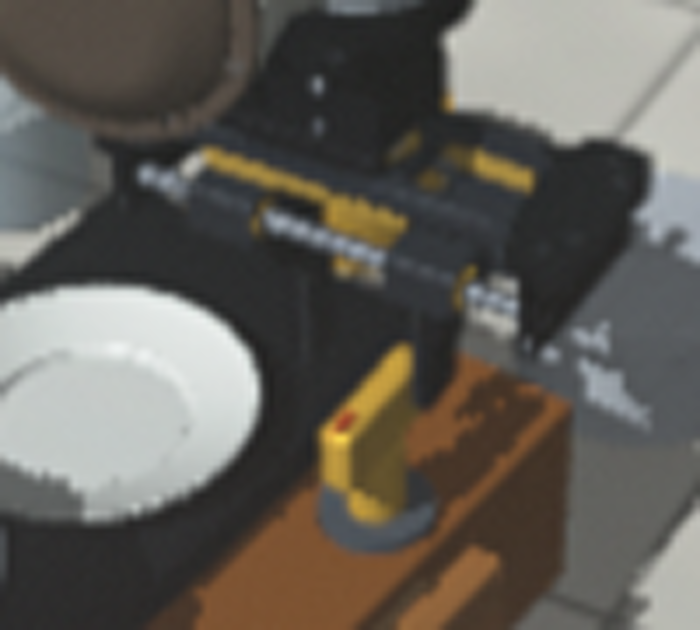

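```bash
python3 - <<'E'
from h import *
np.set_printoptions(precision=4,suppress=True)
im=get_image('side'); W=cloud(im); print(observe()['tcp_pos'])
for sl in ((.605,.63),(.662,.69)):
    m=(W[...,0]>sl[0])&(W[...,0]<sl[1])&(abs(W[...,1]+.025)<.02)&(W[...,2]>.176)&(W[...,2]<.25)
    z=np.sort(W[m][:,2]); print(z[:8])
E
```

```text
[ 0.6472 -0.0253  0.1461]
[0.1855 0.187  0.1877 0.189  0.1892 0.1905 0.1908 0.1908]
[0.1867 0.1869 0.1877 0.1884 0.1887 0.1889 0.189  0.1895]
```

Call:
servo_tool([
  {"translation":[0,1,0],"rot":[0,0,0],"claw":0.5},
  {"translation":[0,2,0],"rot":[0,0,0],"claw":0.5},
  {"translation":[0,2,0],"rot":[0,0,0],"claw":0.5},
])

```text
time: 5.3
tcp_pos: [0.6456, -0.0255, 0.1235]
ee_rot: [-0.021, -2.209, 2.21]
contact_force: [-1.0, 0.5, -0.4]
grip_width: 0.499
```

Call:
servo_tool([
  {"translation":[-0.1,0.8,0],"rot":[0,0,0],"claw":0.5},
  {"translation":[-0.1,1.5,0],"rot":[0,0,0],"claw":0.5},
  {"translation":[-0.1,1.5,0],"rot":[0,0,0],"claw":0.5},
])

```text
time: 5.68
tcp_pos: [0.6469, -0.0255, 0.109]
ee_rot: [-0.022, -2.209, 2.21]
contact_force: [-0.3, -0.2, -0.2]
grip_width: 0.5
```

```bash
python3 - <<'E'
from h import *
np.set_printoptions(precision=3,suppress=True)
s=observe(); print(s['time'],s['tcp_pos'],s['contact_force'],yaw())
im,W=prof(); save(im,'s4.png',230,110,330,200,7)
E
```

```text
5.675 [ 0.647 -0.025  0.109] [-0.339 -0.199 -0.16 ] 178.76709483740788
0.12 363 [ 0.634 -0.096] [0.727 0.054]
0.13 127 [ 0.634 -0.066] [0.727 0.045]
0.14 126 [ 0.618 -0.051] [0.727 0.053]
0.15 70 [ 0.615 -0.041] [0.677 0.005]
0.16 70 [ 0.616 -0.041] [0.675 0.004]
0.17 88 [ 0.614 -0.038] [0.677 0.003]
0.18 31 [ 0.612 -0.033] [ 0.68  -0.013]
0.19 32 [ 0.61 -0.03] [ 0.683 -0.012]
0.2 15 [ 0.672 -0.038] [ 0.684 -0.013]
```

```bash
sleep 3
```

```text
(no output)
```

View pics/s4.png

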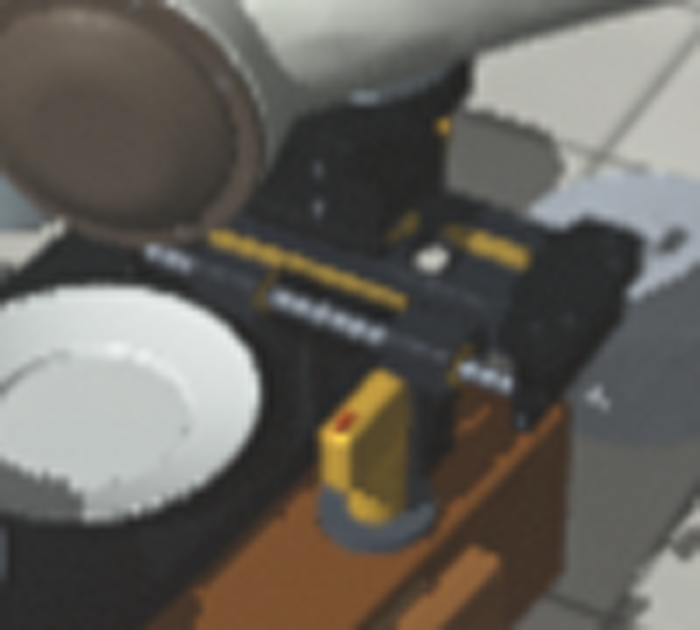

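Call:
servo_tool([
  {"translation":[0,0,0],"rot":[0,0,0],"claw":0},
  {"translation":[0,0,0],"rot":[0,0,0],"claw":0},
  {"translation":[0,0,0],"rot":[0,0,0],"claw":0},
  {"translation":[0,0,0],"rot":[0,0,0],"claw":0},
  {"translation":[0,0,0],"rot":[0,-4,0],"claw":0},
  {"translation":[0,0,0],"rot":[0,-8,0],"claw":0},
])

```text
time: 6.48
tcp_pos: [0.6468, -0.0254, 0.1101]
ee_rot: [-0.132, 2.16, -2.16]
contact_force: [-1.9, 0.6, 2.0]
grip_width: 0.16
```

Call:
servo_tool([
  {"translation":[0,0,0],"rot":[0,-8,0],"claw":0},
  {"translation":[0,0,0],"rot":[0,-16,0],"claw":0},
  {"translation":[0,0,0],"rot":[0,-24,0],"claw":0},
  {"translation":[0,0,0],"rot":[0,-32,0],"claw":0},
  {"translation":[0,0,0],"rot":[0,-40,0],"claw":0},
  {"translation":[0,0,0],"rot":[0,-48,0],"claw":0},
  {"translation":[0,0,0],"rot":[0,-55,0],"claw":0},
  {"translation":[0,0,0],"rot":[0,-60,0],"claw":0},
  {"translation":[0,0,0],"rot":[0,-64,0],"claw":0},
  {"translation":[0,0,0],"rot":[0,-64,0],"claw":0},
])

```text
time: 7.72
tcp_pos: [0.6451, -0.0267, 0.1101]
ee_rot: [-1.037, 1.455, -1.452]
contact_force: [-5.1, -2.9, 2.7]
grip_width: 0.158
```

```bash
python3 - <<'E'
from h import *
np.set_printoptions(precision=3,suppress=True)
s=observe(); print(s['time'],s['tcp_pos'],s['contact_force'],s['moment'],yaw(),s['joints'])
im=get_image('side'); save(im,'s5.png',230,110,330,200,7)
E
```

```text
7.725 [ 0.645 -0.027  0.11 ] [-5.068 -2.892  2.666] [-0.691  1.29   0.068] -109.22388187815002 [ 0.209  0.478 -0.035  0.001 -1.063  1.026]
```

```bash
sleep 3
```

View pics/s5.png

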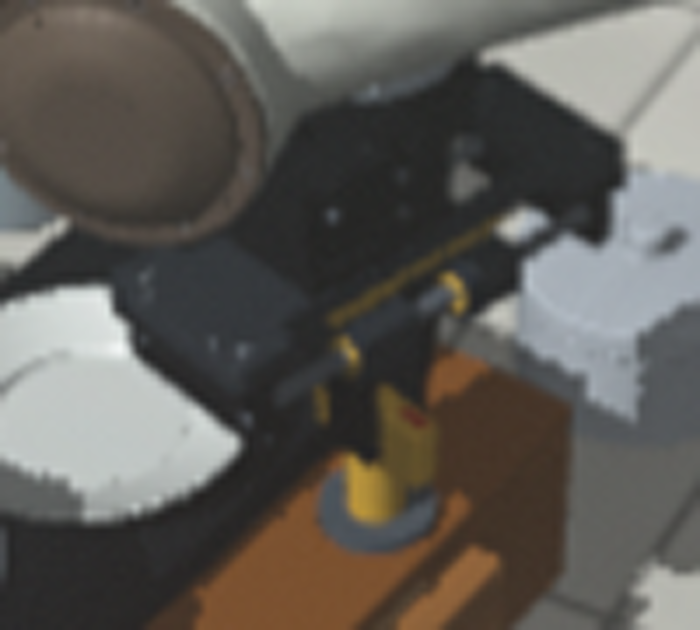

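Call:
servo_tool([
  {"translation":[0,0,0],"rot":[0,-2,0],"claw":0},
  {"translation":[0,0,0],"rot":[0,-4,0],"claw":0},
  {"translation":[0,0,0],"rot":[0,-4,0],"claw":0},
  {"translation":[0,0,0],"rot":[0,-4,0],"claw":0},
])

```text
time: 8.28
tcp_pos: [0.645, -0.0268, 0.1101]
ee_rot: [-1.076, 1.406, -1.403]
contact_force: [-5.0, -2.2, 3.4]
grip_width: 0.158
```

```bash
python3 - <<'E'
from h import *
np.set_printoptions(precision=3,suppress=True)
s=observe(); print(s['time'],s['tcp_pos'],s['contact_force'],s['moment'],yaw(),s['joints'])
E
```

```text
8.275 [ 0.645 -0.027  0.11 ] [-4.993 -2.17   3.365] [-0.819  1.355 -0.357] -105.32886131132682 [ 0.209  0.478 -0.035  0.001 -1.063  1.094]
```

Call:
servo_tool([
  {"translation":[0,0,0],"rot":[0,-3.5,0],"claw":0.45},
  {"translation":[0,0,0],"rot":[0,0,0],"claw":0.45},
  {"translation":[0,0,0],"rot":[0,0,0],"claw":0.45},
  {"translation":[0,-1,0],"rot":[0,0,0],"claw":0.45},
  {"translation":[0,-3,0],"rot":[0,0,0],"claw":0.45},
  {"translation":[0,-6,0],"rot":[0,0,0],"claw":0.45},
  {"translation":[0,-8,0],"rot":[0,0,0],"claw":0.45},
  {"translation":[0,-8,0],"rot":[0,0,0],"claw":0.45},
])

```text
time: 9.28
tcp_pos: [0.6489, -0.0252, 0.1927]
ee_rot: [-1.067, 1.398, -1.403]
contact_force: [0.2, 0.5, -0.8]
grip_width: 0.453
```

```bash
python3 - <<'E'
from h import *
np.set_printoptions(precision=3,suppress=True)
s=observe(); print(s['time'],s['tcp_pos'],s['contact_force'],s['moment'],yaw(),s['joints'])
print(loc(-.0605,0,.068),go(173.35,loc(-.0605,0,.11)))
E
```

```text
9.275 [ 0.649 -0.025  0.193] [ 0.205  0.496 -0.789] [-0.054  0.029  0.028] -105.18406406220454 [ 0.21   0.418  0.082  0.001 -1.229  1.096]
[0.567 0.082 0.068] (array([ -8.18,   8.24, -10.75]), array([-0.2, 81.5, -0.3]))
```

Call:
servo_tool([
  {"translation":[-1,0,-1],"rot":[0,9,0],"claw":0.4},
  {"translation":[-2,0,-2],"rot":[0,18,0],"claw":0.4},
  {"translation":[-3,0,-4],"rot":[0,27,0],"claw":0.4},
  {"translation":[-4,0,-5.5],"rot":[0,36,0],"claw":0.4},
  {"translation":[-5,0,-7],"rot":[0,45,0],"claw":0.4},
  {"translation":[-6,0,-8.5],"rot":[0,54,0],"claw":0.4},
  {"translation":[-7,1,-10],"rot":[0,63,0],"claw":0.4},
  {"translation":[-8.2,2,-10.8],"rot":[0,72,0],"claw":0.4},
  {"translation":[-8.2,4,-10.8],"rot":[0,81.5,0],"claw":0.4},
  {"translation":[-8.2,6,-10.8],"rot":[0,81.5,0],"claw":0.4},
  {"translation":[-8.2,8.2,-10.8],"rot":[0,81.5,0],"claw":0.4},
  {"translation":[-8.2,8.2,-10.8],"rot":[0,81.5,0],"claw":0.4},
])

```text
time: 10.78
tcp_pos: [0.5628, 0.0814, 0.1055]
ee_rot: [-0.121, -2.156, 2.161]
contact_force: [1.4, -0.5, -0.2]
grip_width: 0.398
```

```bash
python3 - <<'E'
from h import *
np.set_printoptions(precision=3,suppress=True)
s=observe(); print(s['time'],s['tcp_pos'],s['contact_force'],yaw())
im=get_image('side'); W=cloud(im); save(im,'s6.png',210,130,350,250,5.5)
t=s['tcp_pos']
q=W[(np.hypot(W[...,0]-t[0],W[...,1]-t[1])<.05)&(W[...,2]>.1)&(W[...,2]<.2)&(W[...,0]<.61)]
print(np.sort(q[:,2])[:5]); L=(q[q[:,2]<t[2]+.08][:,:2]-O)@np.c_[X,Y]; print(L.min(0),L.max(0))
im=get_image('top'); save(im,'t6.png',200,140,360,260,5)
E
```

```text
10.775 [0.563 0.081 0.106] [ 1.358 -0.511 -0.222] 173.2701543018199
[0.144 0.144 0.145 0.146 0.146]
[-0.094 -0.013] [-0.039  0.011]
```

```bash
sleep 3
```

```text
(no output)
```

View pics/s6.png

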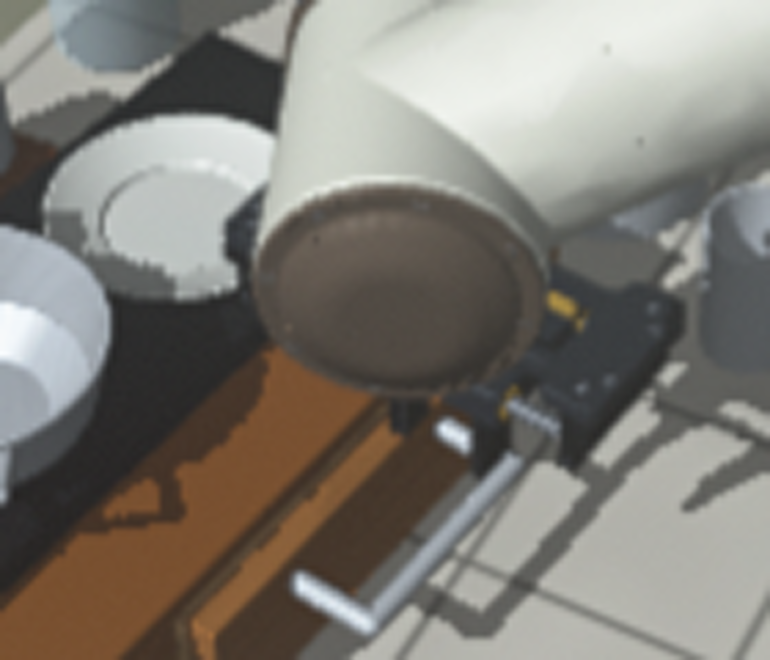

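View pics/t6.png

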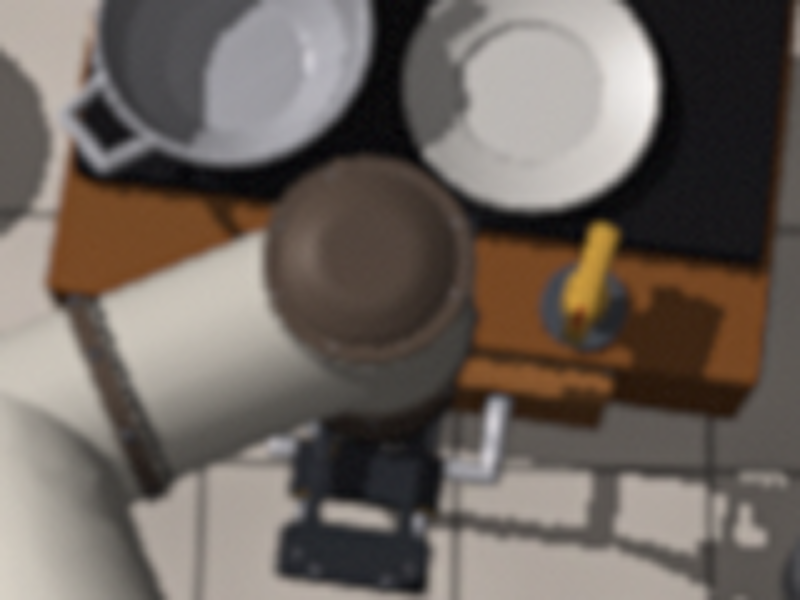

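```bash
python3 - <<'E'
from h import *
print(observe()['tcp_pos'],go(173.35,loc(-.0605,0,.011)))
E
```

```text
[0.56493558 0.0820103  0.10806427] (array([-0.21,  9.71, -0.02]), array([-0., -0.,  0.]))
```

Call:
servo_tool([
  {"translation":[-0.2,2,0],"rot":[0,0,0],"claw":0.4},
  {"translation":[-0.2,4,0],"rot":[0,0,0],"claw":0.4},
  {"translation":[-0.2,6,0],"rot":[0,0,0],"claw":0.4},
  {"translation":[-0.2,6,0],"rot":[0,0,0],"claw":0.4},
])

```text
time: 11.38
tcp_pos: [0.5663, 0.0816, 0.0476]
ee_rot: [-0.125, -2.159, 2.161]
contact_force: [0.4, 0.7, 0.6]
grip_width: 0.4
```

```bash
python3 - <<'E'
from h import *
np.set_printoptions(precision=3,suppress=True)
s=observe(); print(s['time'],s['tcp_pos'],s['contact_force'],yaw(),go(173.35,loc(-.0605,0,.011)))
im=get_image('side'); W=cloud(im); save(im,'s7.png',210,130,350,250,5.5)
E
```

```text
11.375 [0.566 0.082 0.048] [0.377 0.659 0.618] 173.27672848710134 (array([-0.07,  3.66, -0.04]), array([-0. , -0.1,  0.1]))
```

```bash
sleep 3
```

```text
(no output)
```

View pics/s7.png

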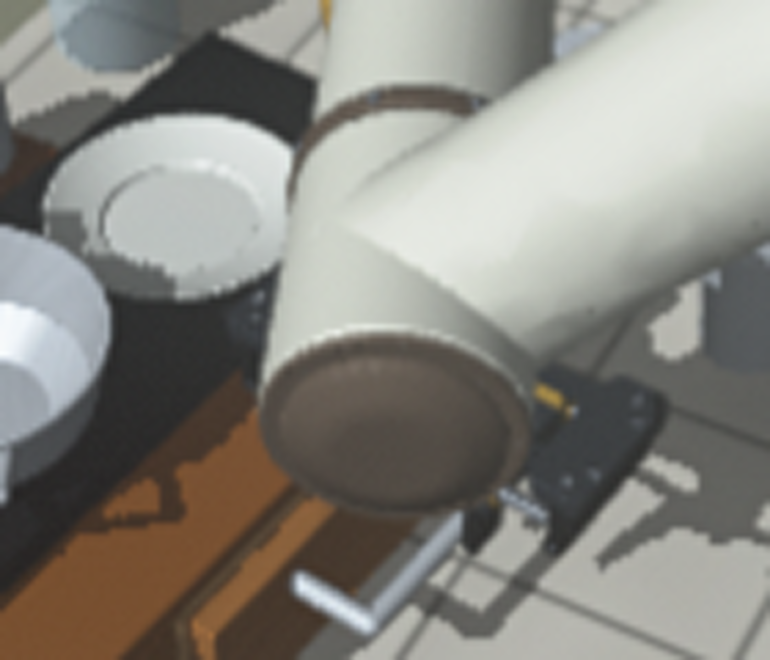

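Call:
servo_tool([
  {"translation":[-0.1,1.5,0],"rot":[0,0,0],"claw":0.4},
  {"translation":[-0.1,3.2,0],"rot":[0,0,0],"claw":0.4},
  {"translation":[-0.1,3.2,0],"rot":[0,0,0],"claw":0.4},
  {"translation":[-0.1,3.2,0],"rot":[0,0,0],"claw":0},
  {"translation":[-0.1,3.2,0],"rot":[0,0,0],"claw":0},
  {"translation":[-0.1,3.2,0],"rot":[0,0,0],"claw":0},
  {"translation":[-0.1,3.2,0],"rot":[0,0,0],"claw":0},
])

```text
time: 12.3
tcp_pos: [0.566, 0.0818, 0.0163]
ee_rot: [-0.124, -2.159, 2.16]
contact_force: [-4.4, 2.2, 3.3]
grip_width: 0.126
```

Call:
servo_tool([
  {"translation":[0.7,0,0],"rot":[0,0,0],"claw":0},
  {"translation":[2,0,0],"rot":[0,0,0],"claw":0},
  {"translation":[3.3,0,0],"rot":[0,0,0],"claw":0},
  {"translation":[4.6,0,0],"rot":[0,0,0],"claw":0},
  {"translation":[5.9,0,0],"rot":[0,0,0],"claw":0},
  {"translation":[7.2,0,0],"rot":[0,0,0],"claw":0},
  {"translation":[8.5,0,0],"rot":[0,0,0],"claw":0},
  {"translation":[9.5,0,0],"rot":[0,0,0],"claw":0},
  {"translation":[10.2,0,0],"rot":[0,0,0],"claw":0},
  {"translation":[10.6,0,0],"rot":[0,0,0],"claw":0},
  {"translation":[10.6,0,0],"rot":[0,0,0],"claw":0},
])

```text
time: 13.68
tcp_pos: [0.4615, 0.094, 0.0162]
ee_rot: [-0.125, -2.16, 2.161]
contact_force: [-1.2, -2.4, 6.9]
grip_width: 0.135
```

Call:
servo_tool([
  {"translation":[0.2,0,0],"rot":[0,0,0],"claw":0},
  {"translation":[0.4,0,0],"rot":[0,0,0],"claw":0},
  {"translation":[0.4,0,0],"rot":[0,0,0],"claw":0},
])

```text
time: 14.05
tcp_pos: [0.4583, 0.0944, 0.0162]
ee_rot: [-0.126, -2.16, 2.161]
contact_force: [0.7, -4.7, 5.4]
grip_width: 0.125
```

Call:
servo_tool([
  {"translation":[0.2,0,0],"rot":[0,0,0],"claw":0},
  {"translation":[0.4,0,0],"rot":[0,0,0],"claw":0},
  {"translation":[0.4,0,0],"rot":[0,0,0],"claw":0},
])

```text
time: 14.42
tcp_pos: [0.4569, 0.0947, 0.0162]
ee_rot: [-0.13, -2.163, 2.163]
contact_force: [8.7, -10.6, 0.5]
grip_width: 0.124
```

```bash
python3 - <<'E'
from h import *
np.set_printoptions(precision=3,suppress=True)
s=observe(); print(s['time'],s['tcp_pos'],s['contact_force'],s['grip_width'],((s['tcp_pos'][:2]-O)@X,(s['tcp_pos'][:2]-O)@Y))
im=get_image('side'); W=cloud(im); save(im,'s8.png',210,130,370,260,4.8)
E
```

```text
14.425 [0.457 0.095 0.016] [  8.715 -10.641   0.496] 0.12379278083934743 (np.float64(-0.17137759178272616), np.float64(-3.6046613068702893e-05))
```

```bash
sleep 3
```

```text
(no output)
```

View pics/s8.png

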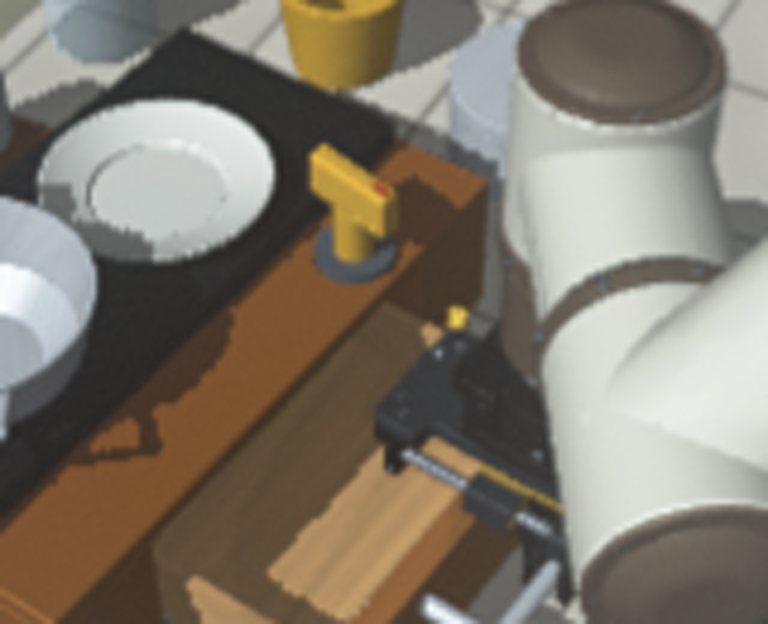

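Call:
servo_tool([
  {"translation":[-0.2,0,0],"rot":[0,0,0],"claw":0.4},
  {"translation":[-0.2,0,0],"rot":[0,0,0],"claw":0.4},
  {"translation":[-0.2,0,0],"rot":[0,0,0],"claw":0.4},
  {"translation":[-0.2,-2,0],"rot":[0,0,0],"claw":0.4},
  {"translation":[-0.2,-6,0],"rot":[0,0,0],"claw":0.4},
  {"translation":[-0.2,-10,0],"rot":[0,0,0],"claw":0.6},
  {"translation":[-0.2,-14,0],"rot":[0,0,0],"claw":1},
  {"translation":[-0.2,-14,0],"rot":[0,0,0],"claw":1},
])

```text
time: 15.48
tcp_pos: [0.4584, 0.0963, 0.1591]
ee_rot: [-0.133, -2.169, 2.16]
contact_force: [-0.3, -0.1, -0.5]
grip_width: 0.655
```

```bash
python3 - <<'E'
from h import *
np.set_printoptions(precision=3,suppress=True)
s=observe(); print(s['time'],s['tcp_pos'],s['contact_force'],s['joints'],yaw())
print((np.array([.564,.3205])-O)@np.c_[X,Y])
print(go(-96.65,[.564,.3205,.12]),go(-96.65,[.564,.3205,.16]))
im=get_image('side'); W=cloud(im); save(im,'s9.png',180,130,370,340,2.8)
b=W[(W[...,2]>.05)&(W[...,2]<.078)&(W[...,0]>.43)&(W[...,0]<.475)&(W[...,1]<.22)&(W[...,1]>0)]
L=(b[:,:2]-O)@np.c_[X,Y]; print('handle loc',np.median(L,0),L.min(0),L.max(0))
E
```

```text
15.475 [0.458 0.096 0.159] [-0.267 -0.112 -0.533] [ 0.555  0.134 -0.405  0.    -1.024 -0.672] 173.32435366745003
[-0.091  0.237]
(array([ -7.86,   4.07, -23.48]), array([ -0.1, -90. ,  -0.5])) (array([ -7.88,   0.07, -23.5 ]), array([ -0.1, -90. ,  -0.5]))
handle loc [-0.172 -0.002] [-0.179 -0.066] [-0.146  0.065]
```

```bash
sleep 3
```

```text
(no output)
```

View pics/s9.png

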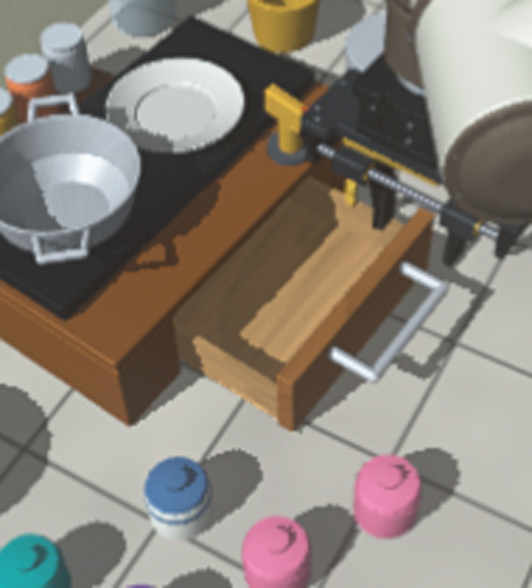

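Call:
servo_tool([
  {"translation":[-1,0,-2.5],"rot":[0,-10,0],"claw":1},
  {"translation":[-2,0,-5],"rot":[0,-20,0],"claw":1},
  {"translation":[-3,0,-8],"rot":[0,-30,0],"claw":1},
  {"translation":[-4,0,-11],"rot":[0,-40,0],"claw":1},
  {"translation":[-5,0,-14],"rot":[0,-50,0],"claw":1},
  {"translation":[-6,0,-17],"rot":[0,-60,0],"claw":1},
  {"translation":[-7,0,-20],"rot":[0,-70,0],"claw":1},
  {"translation":[-7.9,0,-22],"rot":[0,-80,0],"claw":1},
  {"translation":[-7.9,1,-23.5],"rot":[0,-90,0],"claw":1},
  {"translation":[-7.9,3,-23.5],"rot":[0,-90,0],"claw":1},
  {"translation":[-7.9,5,-23.5],"rot":[0,-90,0],"claw":1},
  {"translation":[-7.9,5,-23.5],"rot":[0,-90,0],"claw":1},
])

```text
time: 17.02
tcp_pos: [0.5604, 0.3177, 0.1021]
ee_rot: [-1.159, 1.297, -1.296]
contact_force: [-0.4, -0.6, 0.7]
grip_width: 1.001
```

```bash
python3 - <<'E'
from h import *
np.set_printoptions(precision=3,suppress=True)
im=get_image('side'); W=cloud(im); save(im,'s10.png',180,230,320,370,4)
s=observe(); print(s['time'],s['tcp_pos'],s['contact_force'],s['joints'],yaw(),s['grip_width'])
q=W[(W[...,2]>.04)&(W[...,2]<.08)&(abs(W[...,0]-.56)<.045)&(abs(W[...,1]-.32)<.045)]
print('pot',cv2.minEnclosingCircle((q[:,:2]*1000).astype(np.float32)))
print(go(-96.65,[.564,.3205,.06]),go(-96.65,[.564,.3205,-.0225]))
E
```

```text
17.075 [0.562 0.318 0.104] [ 0.154 -0.108  0.152] [ 0.766  0.483 -0.044 -0.    -1.048  0.688] -96.7174027768306 0.9993624367699399
pot ((0.0, 0.0), 0.0)
(array([-0.26,  4.4 ,  0.23]), array([ 0.2, -0.1,  0.2])) (array([-0.28, 12.65,  0.25]), array([ 0.2, -0.1,  0.2]))
```

```bash
sleep 3
```

```text
(no output)
```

View pics/s10.png

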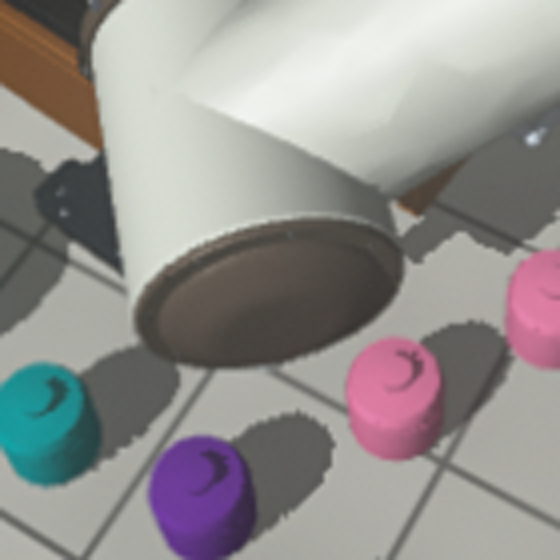

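Call:
servo_tool([
  {"translation":[-0.2,2,0.2],"rot":[0,0,0],"claw":1},
  {"translation":[-0.2,5,0.2],"rot":[0,0,0],"claw":1},
  {"translation":[-0.2,7,0.2],"rot":[0,0,0],"claw":1},
  {"translation":[-0.2,7,0.2],"rot":[0,0,0],"claw":1},
])

```text
time: 17.58
tcp_pos: [0.564, 0.3201, 0.0348]
ee_rot: [-1.155, 1.296, -1.296]
contact_force: [0.3, 0.1, 0.1]
grip_width: 0.999
```

```bash
python3 - <<'E'
from h import *
np.set_printoptions(precision=3,suppress=True)
im=get_image('side'); W=cloud(im); save(im,'s11.png',180,230,320,370,4)
im=get_image('top'); save(im,'t11.png',140,180,280,300,5)
s=observe(); print(s['time'],s['tcp_pos'],s['contact_force'],yaw(),s['grip_width'])
print(go(-96.65,[.564,.3205,-.0225]))
E
```

```text
17.675 [0.566 0.321 0.037] [ 0.246 -0.66   0.595] -96.69907975543559 1.0009676720074496
(array([ 0.1 ,  5.96, -0.15]), array([-0.1, -0. , -0.1]))
```

```bash
sleep 3
```

```text
(no output)
```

View pics/s11.png

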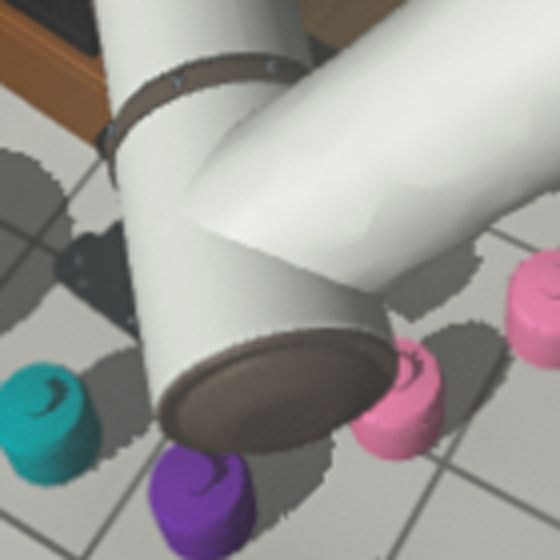

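View pics/t11.png

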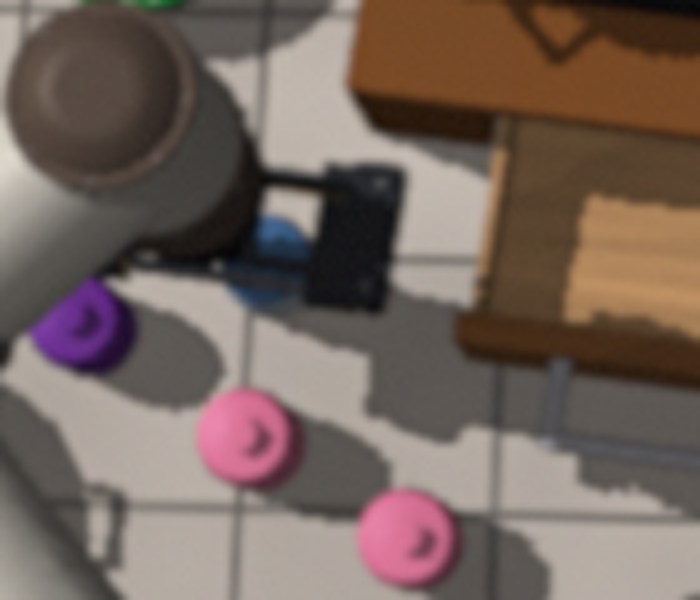

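Call:
servo_tool([
  {"translation":[0.1,1.5,-0.1],"rot":[0,0,0],"claw":1},
  {"translation":[0.1,3,-0.1],"rot":[0,0,0],"claw":1},
  {"translation":[0.1,4.5,-0.1],"rot":[0,0,0],"claw":1},
  {"translation":[0.1,5.8,-0.1],"rot":[0,0,0],"claw":1},
  {"translation":[0.1,5.8,-0.1],"rot":[0,0,0],"claw":1},
])

```text
time: 18.3
tcp_pos: [0.5628, 0.3191, -0.0238]
ee_rot: [-1.155, 1.296, -1.296]
contact_force: [0.7, -0.2, 0.5]
grip_width: 1.003
```

```bash
python3 - <<'E'
from h import *
np.set_printoptions(precision=3,suppress=True)
s=observe(); print(s['time'],s['tcp_pos'],s['contact_force'],yaw(),s['grip_width'])
im=get_image('side'); W=cloud(im); save(im,'s12.png',180,230,320,370,4)
im=get_image('top'); save(im,'t12.png',140,180,280,300,5)
E
```

```text
18.3 [ 0.563  0.319 -0.024] [ 0.708 -0.183  0.541] -96.73332546526066 1.0026372722047834
```

```bash
sleep 3
```

```text
(no output)
```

View pics/s12.png

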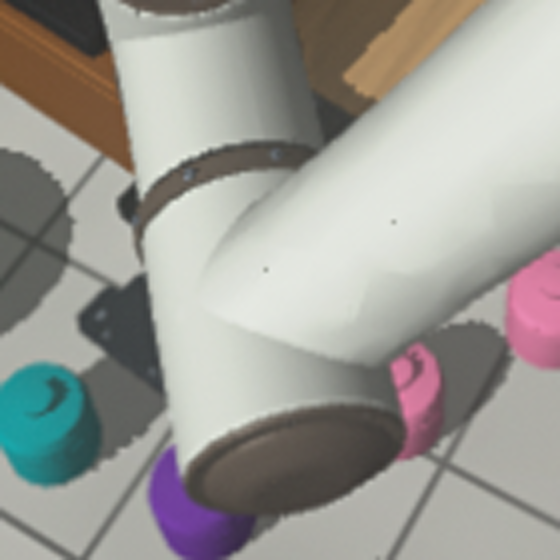

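View pics/t12.png

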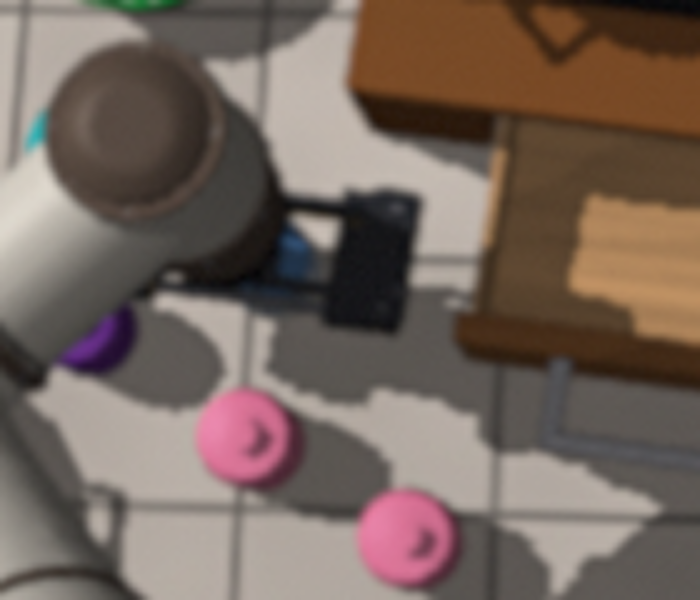

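Call:
servo_tool([
  {"translation":[0,0,0],"rot":[0,0,0],"claw":0.3},
  {"translation":[0,0,0],"rot":[0,0,0],"claw":0.3},
  {"translation":[0,0,0],"rot":[0,0,0],"claw":0.3},
  {"translation":[0,0,0],"rot":[0,0,0],"claw":0.3},
  {"translation":[0,0,0],"rot":[0,0,0],"claw":0.3},
  {"translation":[0,0,0],"rot":[0,0,0],"claw":0.3},
])

```text
time: 19.15
tcp_pos: [0.5637, 0.3198, -0.0218]
ee_rot: [-1.151, 1.295, -1.295]
contact_force: [0.0, -0.3, 0.3]
grip_width: 0.631
```

Call:
servo_tool([
  {"translation":[0,-0.5,0],"rot":[0,0,0],"claw":0.3},
  {"translation":[0,-1.5,0],"rot":[0,0,0],"claw":0.3},
  {"translation":[0,-3,0],"rot":[0,0,0],"claw":0.3},
  {"translation":[0,-5,0],"rot":[0,0,0],"claw":0.3},
  {"translation":[0,-7,0],"rot":[0,0,0],"claw":0.3},
  {"translation":[0,-9,0],"rot":[0,0,0],"claw":0.3},
  {"translation":[0,-11,0],"rot":[0,0,0],"claw":0.3},
  {"translation":[0,-12,0],"rot":[0,0,0],"claw":0.3},
  {"translation":[0,-12,0],"rot":[0,0,0],"claw":0.3},
])

```text
time: 20.27
tcp_pos: [0.564, 0.3202, 0.0992]
ee_rot: [-1.149, 1.295, -1.295]
contact_force: [0.1, -0.7, -3.6]
grip_width: 0.635
```

```bash
python3 - <<'E'
from h import *
np.set_printoptions(precision=3,suppress=True)
s=observe(); print(s['time'],s['tcp_pos'],s['contact_force'],yaw(),s['grip_width'])
im=get_image('side'); W=cloud(im); save(im,'s13.png',180,130,340,370,2.5)
im=get_image('top'); W=cloud(im); save(im,'t13.png',140,180,340,300,3.9)
# drawer front top face height ~.088: inner edge / uncovered floor in top view
m=(W[...,2]>.080)&(W[...,2]<.095)&(W[...,0]>.42)&(W[...,0]<.56)&(W[...,1]>-.1)&(W[...,1]<.25)
L=(W[m][:,:2]-O)@np.c_[X,Y]; print('front top',np.percentile(L,[3,50,97],axis=0))
m=(W[...,2]>.004)&(W[...,2]<.02)
P=W[m]; L=(P[:,:2]-O)@np.c_[X,Y]; k=(abs(L[:,1])<.12)&(L[:,0]>-.13)&(L[:,0]<0); print('floor',np.percentile(L[k],[1,50,99],axis=0),np.median(P[k][:,2]))
m=(W[...,2]>.048)&(W[...,2]<.062); P=W[m]; L=(P[:,:2]-O)@np.c_[X,Y]; k=(abs(L[:,1])<.15)&(L[:,0]>-.11)&(L[:,0]<0); print('walls',np.percentile(L[k],[2,98],axis=0),np.unique(np.round(L[k][:,1],2),return_counts=True))
print(loc(-.06,0,.06), go(-96.65,loc(-.06,0,.098)))
E
```

```text
20.275 [0.564 0.32  0.099] [ 0.051 -0.662 -3.619] -96.72770262127034 0.6347211228072422
front top [[-0.125 -0.111]
 [-0.117  0.001]
 [-0.108  0.114]]
floor [[-0.125 -0.106]
 [-0.049  0.002]
 [-0.001  0.111]] 0.012250525219692388
walls [[-0.1   -0.114]
 [-0.003  0.118]] (array([-0.11,  0.11,  0.12]), array([68, 45, 36]))
[0.568 0.082 0.06 ] (array([23.56, -0.06,  3.23]), array([ 0.1, -0.1,  0. ]))
```

```bash
sleep 3
```

```text
(no output)
```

View pics/s13.png

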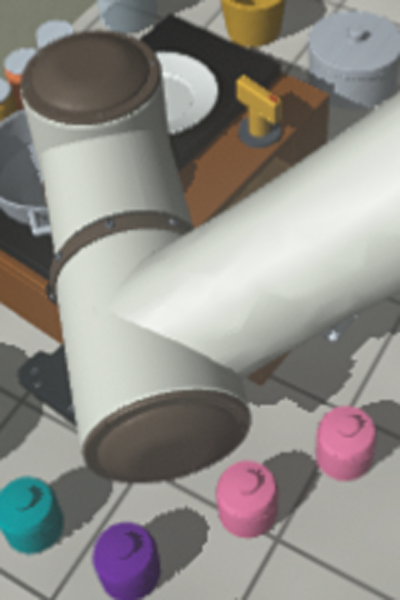

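View pics/t13.png

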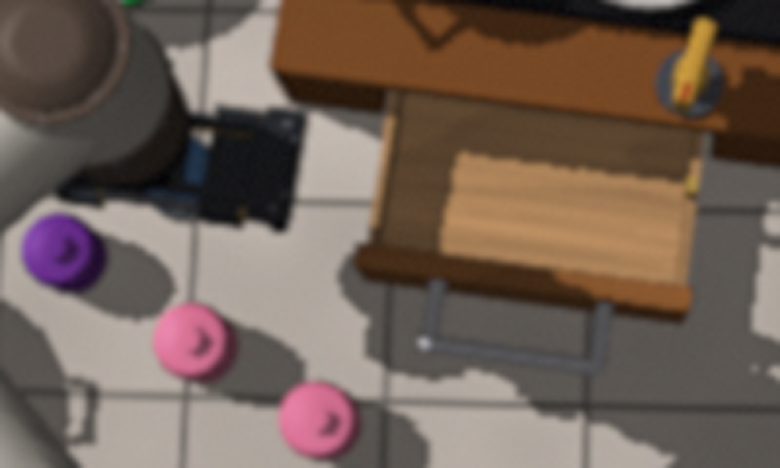

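Call:
servo_tool([
  {"translation":[1,0,0],"rot":[0,0,0],"claw":0.3},
  {"translation":[3.5,0,0.5],"rot":[0,0,0],"claw":0.3},
  {"translation":[6.5,0,1],"rot":[0,0,0],"claw":0.3},
  {"translation":[9.5,0,1.5],"rot":[0,0,0],"claw":0.3},
  {"translation":[12.5,0,2],"rot":[0,0,0],"claw":0.3},
  {"translation":[15.5,0,2.5],"rot":[0,0,0],"claw":0.3},
  {"translation":[18.5,0,3],"rot":[0,0,0],"claw":0.3},
  {"translation":[21,0,3.2],"rot":[0,0,0],"claw":0.3},
  {"translation":[22.8,0,3.2],"rot":[0,0,0],"claw":0.3},
  {"translation":[23.6,0,3.2],"rot":[0,0,0],"claw":0.3},
  {"translation":[23.6,0,3.2],"rot":[0,0,0],"claw":0.3},
])

```text
time: 21.75
tcp_pos: [0.5677, 0.0813, 0.098]
ee_rot: [-1.151, 1.296, -1.296]
contact_force: [-0.4, 0.9, -2.4]
grip_width: 0.636
```

```bash
python3 - <<'E'
from h import *
np.set_printoptions(precision=3,suppress=True)
s=observe(); print(s['time'],s['tcp_pos'],s['contact_force'],yaw(),s['grip_width'],(s['tcp_pos'][:2]-O)@np.c_[X,Y])
print(go(-96.65,loc(-.06,0,-.009)))
im=get_image('side'); W=cloud(im); save(im,'s14.png',180,130,340,330,3)
im=get_image('top'); W=cloud(im); save(im,'t14.png',180,140,360,270,4)
s=observe(); print(s['tcp_pos'])
E
```

```text
21.75 [0.568 0.081 0.098] [-0.357  0.879 -2.366] -96.76004869556164 0.6362427298373833 [-0.06 -0.  ]
(array([-0.05, 10.7 , -0.03]), array([-0. , -0.1, -0. ]))
[0.568 0.082 0.098]
```

```bash
sleep 3
```

```text
(no output)
```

View pics/s14.png

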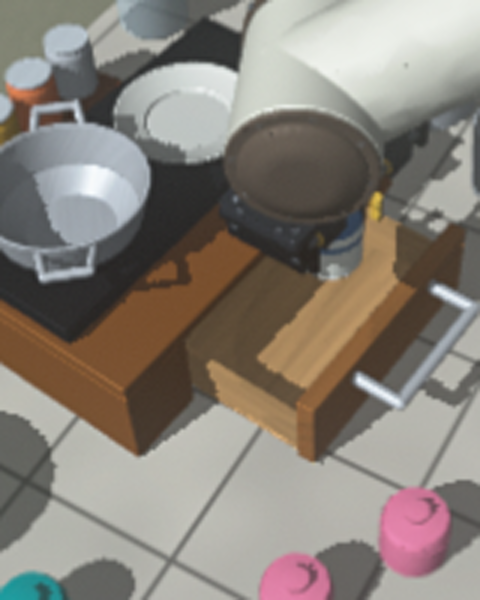

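View pics/t14.png

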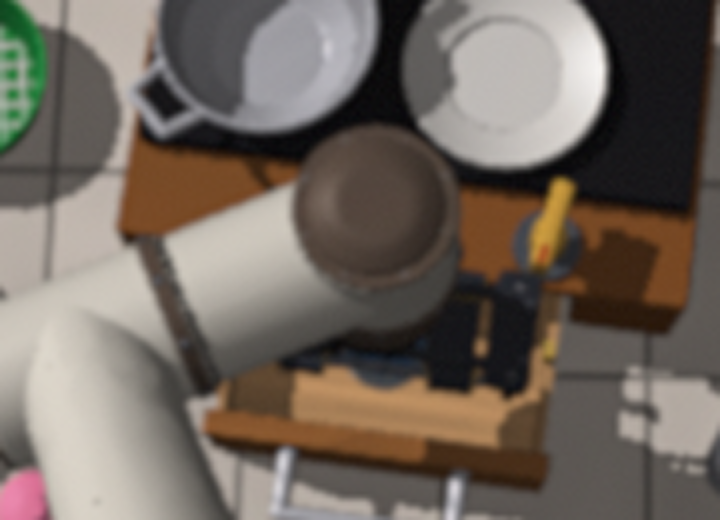

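Call:
servo_tool([
  {"translation":[0,1,-0.3],"rot":[0,0,0],"claw":0.3},
  {"translation":[0,3,-0.3],"rot":[0,0,0],"claw":0.3},
  {"translation":[0,5,-0.3],"rot":[0,0,0],"claw":0.3},
  {"translation":[0,7,-0.3],"rot":[0,0,0],"claw":0.3},
  {"translation":[0,8.5,-0.3],"rot":[0,0,0],"claw":0.3},
  {"translation":[0,9.5,-0.3],"rot":[0,0,0],"claw":0.3},
  {"translation":[0,10,-0.3],"rot":[0,0,0],"claw":0.3},
  {"translation":[0,10,-0.3],"rot":[0,0,0],"claw":0.3},
  {"translation":[0,10,-0.3],"rot":[0,0,0],"claw":0.3},
])

```text
time: 22.98
tcp_pos: [0.5654, 0.0823, -0.0014]
ee_rot: [-1.15, 1.294, -1.295]
contact_force: [0.7, 0.1, -2.8]
grip_width: 0.634
```

```bash
python3 - <<'E'
from h import *
np.set_printoptions(precision=3,suppress=True)
s=observe(); print(s['time'],s['tcp_pos'],s['contact_force'],yaw(),s['grip_width'],(s['tcp_pos'][:2]-O)@np.c_[X,Y])
im=get_image('side'); W=cloud(im); save(im,'s15.png',210,150,330,280,5)
im=get_image('top'); W=cloud(im); save(im,'t15.png',220,170,350,270,6)
s=observe(); print(s['tcp_pos'])
E
```

```text
22.975 [ 0.565  0.082 -0.001] [ 0.691  0.058 -2.766] -96.71626990285917 0.6339773633635718 [-0.062  0.   ]
[ 0.565  0.082 -0.001]
```

```bash
sleep 3
```

```text
(no output)
```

View pics/s15.png

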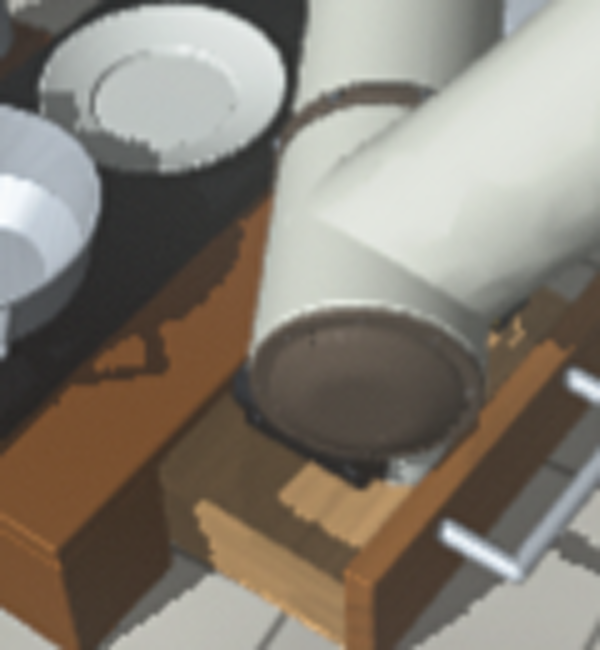

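View pics/t15.png

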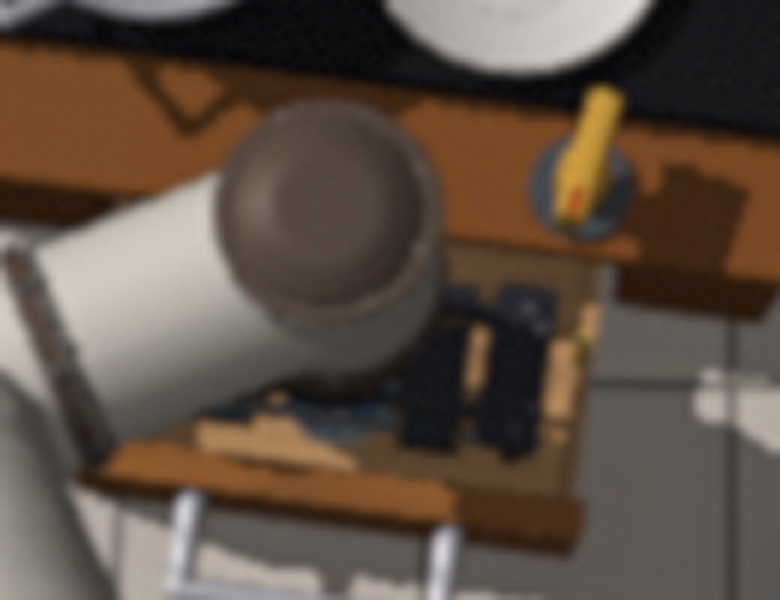

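Call:
servo_tool([
  {"translation":[0,0.2,0],"rot":[0,0,0],"claw":0.3},
  {"translation":[0,0.4,0],"rot":[0,0,0],"claw":0.3},
  {"translation":[0,0.6,0],"rot":[0,0,0],"claw":0.3},
  {"translation":[0,0.6,0],"rot":[0,0,0],"claw":0.3},
])

```text
time: 23.58
tcp_pos: [0.5646, 0.082, -0.0083]
ee_rot: [-1.152, 1.295, -1.295]
contact_force: [-1.1, -0.2, -3.0]
grip_width: 0.633
```

Call:
servo_tool([
  {"translation":[0,0.1,0],"rot":[0,0,0],"claw":0.3},
  {"translation":[0,0.1,0],"rot":[0,0,0],"claw":0.3},
  {"translation":[0,0.1,0],"rot":[0,0,0],"claw":0.3},
])

```text
time: 23.95
tcp_pos: [0.5649, 0.0821, -0.009]
ee_rot: [-1.151, 1.295, -1.295]
contact_force: [0.4, -0.3, -2.5]
grip_width: 0.634
```

Call:
servo_tool([
  {"translation":[0,0.1,0],"rot":[0,0,0],"claw":0.3},
  {"translation":[0,0.1,0],"rot":[0,0,0],"claw":0.3},
  {"translation":[0,0.1,0],"rot":[0,0,0],"claw":0.3},
])

```text
time: 24.32
tcp_pos: [0.565, 0.0822, -0.0098]
ee_rot: [-1.151, 1.295, -1.295]
contact_force: [0.4, 0.6, -1.6]
grip_width: 0.639
```

Call:
servo_tool([
  {"translation":[0,0.1,0],"rot":[0,0,0],"claw":0.3},
  {"translation":[0,0.1,0],"rot":[0,0,0],"claw":0.3},
  {"translation":[0,0.1,0],"rot":[0,0,0],"claw":0.3},
])

```text
time: 24.7
tcp_pos: [0.5653, 0.0821, -0.0099]
ee_rot: [-1.151, 1.294, -1.295]
contact_force: [-2.2, -0.4, 5.4]
grip_width: 0.632
```

Call:
servo_tool([
  {"translation":[0,-0.05,0],"rot":[0,0,0],"claw":0.7},
  {"translation":[0,-0.05,0],"rot":[0,0,0],"claw":0.8},
  {"translation":[0,-0.05,0],"rot":[0,0,0],"claw":0.9},
  {"translation":[0,-0.05,0],"rot":[0,0,0],"claw":0.95},
  {"translation":[0,-0.05,0],"rot":[0,0,0],"claw":0.95},
  {"translation":[0,-1,0],"rot":[0,0,0],"claw":0.95},
  {"translation":[0,-3,0],"rot":[0,0,0],"claw":0.95},
  {"translation":[0,-6,0],"rot":[0,0,0],"claw":0.95},
  {"translation":[0,-10,0],"rot":[0,0,0],"claw":0.95},
  {"translation":[0,-14,0],"rot":[0,0,0],"claw":0.95},
  {"translation":[0,-18,0],"rot":[0,0,0],"claw":0.95},
  {"translation":[0,-18,0],"rot":[0,0,0],"claw":0.95},
])

```text
time: 26.2
tcp_pos: [0.5673, 0.0828, 0.1739]
ee_rot: [-1.143, 1.29, -1.296]
contact_force: [0.4, 0.8, 0.0]
grip_width: 0.946
```

Call:
servo_tool([
  {"translation":[-2,-1,0],"rot":[0,0,0],"claw":0.95},
  {"translation":[-6,-2,0],"rot":[0,0,0],"claw":0.95},
  {"translation":[-10,-3,-2],"rot":[0,0,0],"claw":0.95},
  {"translation":[-14,-4,-4],"rot":[0,0,0],"claw":0.95},
  {"translation":[-18,-5,-6],"rot":[0,0,0],"claw":0.95},
  {"translation":[-22,-5,-8],"rot":[0,0,0],"claw":0.95},
  {"translation":[-26,-5,-8],"rot":[0,0,0],"claw":0.95},
  {"translation":[-28,-5,-8],"rot":[0,0,0],"claw":0.95},
  {"translation":[-28,-5,-8],"rot":[0,0,0],"claw":0.95},
])

```text
time: 27.32
tcp_pos: [0.5177, 0.3707, 0.2177]
ee_rot: [-1.154, 1.294, -1.295]
contact_force: [-0.2, -0.1, -0.2]
grip_width: 0.948
```

```bash
python3 - <<'E'
from h import *
np.set_printoptions(precision=3,suppress=True)
s=observe(); print(s['time'],s['tcp_pos'],s['contact_force'])
for c in('top','side'):
    im=get_image(c); W=cloud(im); cv2.imwrite(f'pics/{c}_end.png',im['img']); save(im,c+'_endc.png',*((220,170,350,270,6) if c=='top' else (210,140,340,280,4.2)))
    LL=(W[...,:2]-O)@np.c_[X,Y]; z=W[...,2]
    q=(z>.05)&(z<.09)&(LL[...,0]>-.1)&(LL[...,0]<-.015)&(abs(LL[...,1])<.05)
    P=LL[q]; print(c,'pot loc',cv2.minEnclosingCircle((P*1000).astype(np.float32)),'top z',np.percentile(z[q],[50,98]))
    k=q&(z>.073); print('lid knob',LL[k].mean(0),k.sum())
    h=(z>.055)&(z<.078)&(LL[...,0]<-.162)&(LL[...,0]>-.2)&(abs(LL[...,1])<.065); print('handle x',np.median(LL[h],0))
    kb=(z>.145)&(z<.18)&(np.hypot(LL[...,0]-.031,LL[...,1]+.098)<.04); v=cv2.fitLine((LL[kb]*1000).astype(np.float32),cv2.DIST_HUBER,0,.01,.01).ravel(); print('knob deg',np.degrees(np.arctan2(-v[0],v[1]))%180)
    for n in ['kadai','plate','tumbler','masala_tin']:
        zz=.125 if n in('kadai','plate') else 0
        print(n,[px2w(im,*m['location'],zz) for m in mark_of(n,c)][:1])
E
```

```text
27.325 [0.518 0.371 0.218] [-0.219 -0.069 -0.195]
top pot loc ((-60.34303283691406, 2.922121047973633), 28.306861877441406) top z [0.068 0.079]
lid knob [-0.062  0.003] 43
handle x [-0.17  0.  ]
knob deg 80.56042
kadai [array([0.774, 0.16 , 0.125])]
plate [array([0.767, 0.007, 0.125])]
tumbler [array([ 0.508, -0.172,  0.   ])]
masala_tin [array([ 0.643, -0.261,  0.   ])]Traceback (most recent call last):
  File "<stdin>", line 8, in <module>
    return _quantile_unchecked(
        a, q, axis, out, overwrite_input, method, keepdims, weights)
    return _ureduce(a,
                    func=_quantile_ureduce_func,
    ...<5 lines>...
                    overwrite_input=overwrite_input,
                    method=method)
    r = func(a, **kwargs)
    result = _quantile(arr,
                       quantiles=q,
    ...<2 lines>...
                       out=out,
                       weights=wgt)
    slices_having_nans = np.isnan(arr[-1, ...])
                                  ~~~^^^^^^^^^
IndexError: index -1 is out of bounds for axis 0 with size 0
```

```bash
sleep 3
```

```text
(no output)
```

View pics/top_endc.png

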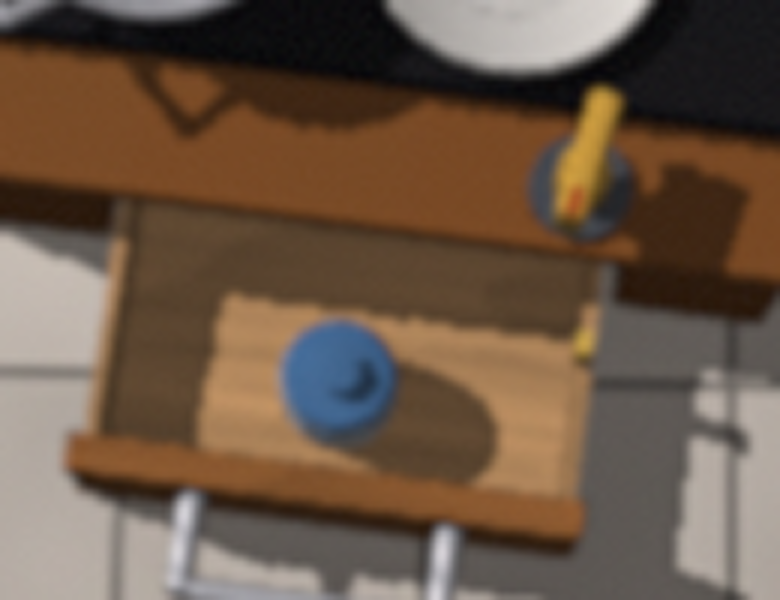

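View pics/side_endc.png

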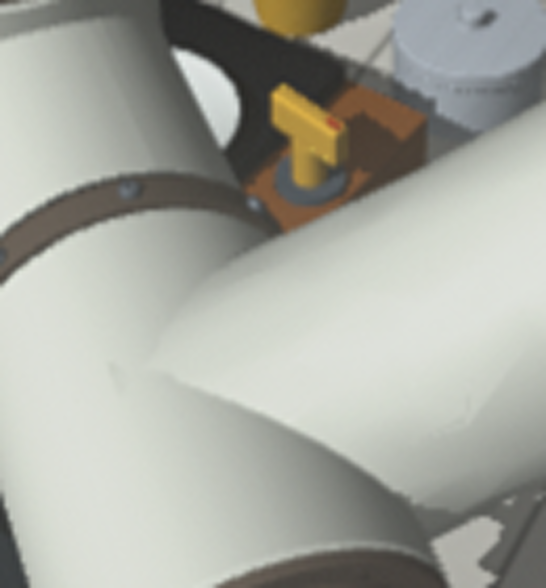

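View pics/top_end.png

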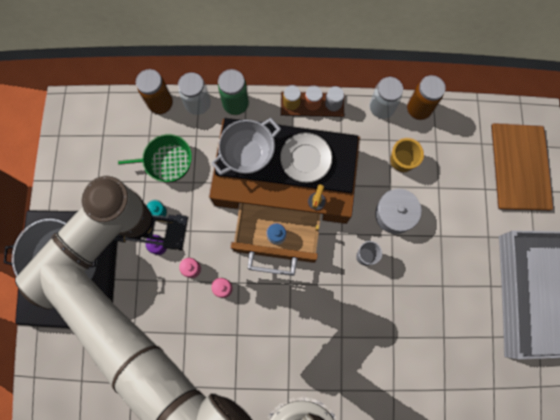

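```bash
python3 - <<'E'
from h import *
np.set_printoptions(precision=4,suppress=True)
im=get_image('top'); W=cloud(im)
m=(W[...,2]>.080)&(W[...,2]<.095)&(W[...,0]>.42)&(W[...,0]<.56)&(W[...,1]>-.1)&(W[...,1]<.25)
L=(W[m][:,:2]-O)@np.c_[X,Y]; print('front top',np.percentile(L,[3,50,97],axis=0))
a=cv2.imread('pics/t13.png'); b=cv2.resize(im['img'][180:300,140:340],None,fx=3.9,fy=3.9,interpolation=cv2.INTER_CUBIC)
g=lambda x: np.float32(cv2.cvtColor(x,cv2.COLOR_BGR2GRAY)[280:375,400:700]); print('shift px/3.9',cv2.phaseCorrelate(g(a),g(b)))
s=observe(); print(s['time'],s['contact_force'],abs(s['dq']).max(),s['grip_width'])
E
```

```text
front top [[-0.1247 -0.111 ]
 [-0.1163  0.0009]
 [-0.1072  0.1142]]
shift px/3.9 ((-0.4481417210265022, -0.223821131806325), 0.3246142456266615)
27.675 [ 0.7544 -0.3478  0.2631] 0.0028145618505845036 0.9517231303134663
```

The drawer front hasn't moved since before the pot was placed (less than 1 mm), the arm is clear and at rest, so I'm handing in.

```bash
python3 -c "
from h import *
print(hand_in())"
```

```text
the job is handed in; nothing more can be done
None
```

I turned the brass knob counter-clockwise to its stop and pulled the drawer out until it met its stop. I then set the real salt pot (white with a blue band and lid) upright on the drawer floor, let go, and handed in about 28 s into the run. Hand-in gives no verdict, so the result is from my own checks.

**Last checks, from the top camera:**
- **Knob:** it reads about 80.6° (1.4 rad), so it is unlocked and at its stop.
- **Drawer:** the handle has travelled about 110 mm. The drawer front has moved less than 1 mm since before the pot was placed.
- **Pot:** it is about 6 mm towards the drawer front from the drawer spot (whose place I estimated) and 3 mm left of the middle. Its top is about 79 mm above the table, against 77 mm expected, and it looks upright.
- **Other things:** the kadai, plate, tumbler and masala tin read within about 5 mm of where they started, which is within measuring error.
- **Robot:** it touches nothing and is at rest.

**What disagreed or failed:**
- **Height reading:** the reported tool height was about 39 mm lower than the fingertips measured in the camera. I corrected for this by eye and by contact force, and all three grasps closed to widths that fit.
- **Side camera:** it could not see the pot at the end because the arm was in the way. The final pot check rests on the top camera alone.

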